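Clear, comb hair sticks into a row and pin the retaining bar

ROBOT

A 6-joint arm with a two-finger parallel gripper is mounted at the origin on the work surface. World frame = base frame: x ahead of the robot, y to its left, z up, the work surface at z = 0. Lengths are in m, angles in degrees, forces in N, time in s.
With the tool pointing down it reaches from about 0.3 to 0.75 m from the base axis. Payload 8.5 kg.
Tool frame: the origin (TCP) lies midway between the tips of the shut fingers; the grasp point (between the pads) lies 19 mm behind it (env.hold_point_z is the distance from the TCP to the grasp point, in m); z points along the fingers, y is the line along which they close (so a half turn about z gives the same grasp; the last joint's range is limited). The gripper opens to 85 mm and grips with 20 to 120 N. Pads are 22 mm wide; open, the fingers measure 114 mm over their backs; the gripper's body (76 mm by 85 mm) begins 54 mm behind the grasp point. The pads swing forward as they close: fully open they stand 13 mm farther back than shut.
Start: joints at [59.8, 21.807, 74.336, -0, 83.858, -12.336], TCP at [0.169, 0.523, 0.231] pointing down, gripper open.
Joint ranges: [-178.18, 178.18], [-50.72, 133.34], [12.68, 142.11], [-81.47, 261.47], [9.98, 163.14], [-165.26, 165.26]. Speed limits (degrees/s): [136.94, 136.94, 180, 180, 180, 180].

INTERFACE

Orientations are given as a 3x3 rotation matrix whose columns are the frame's x, y, z axes.
In Python, from rig import observe, get_image, camera_info, env gives the robot as it stands.
- The arm moves only by the tool drive_tool, never from a script. Its arguments are lists of equal length, an entry for each row: "offset": the shift along the tool's x, y, z in units of 40 mm (1.0 is 40 mm), a list of three; "turn": the turn, a rotation vector about the tool's x, y, z in units of 6 degrees (1.0 is 6 degrees), a list of three; "hand": the opening, from 0 (shut) to 1 (fully open). A call has exactly 10 rows; each row shifts and turns the commanded pose from where the row before left it, along the tool's axes as they then stand; what a row does not reach is not made up. A row lasts 1/8 s, in which the tool goes at most 62.5 mm and 10.7 degrees, less where a joint would pass 70% of its speed; a pose out of reach is approached as far as the arm can. A call is refused whole if a number of a shift passes 1 or a number of a turn 1, either way. A call with a gripper value outside its range is refused whole. The fingers move at their own pace and stop on an object; "newtons" is the grip in N (left out, the last holds). Time passes only in rows, so rows that do not move let the fingers close, or fill a call up. It gives the time, the measured TCP pose, the force, the opening and the grip force at its end, in the units of the state.
- observe(): the state, without advancing time (a new reading comes with each control period).
- get_image(name): name is "side" or "top" or "wrist"; returns the picture (400x640x3 uint8, blue, green, red); there is no depth.
- camera_info(name): a dict with "fx", "fy", "cx", "cy" (pixels), "world_to_cam" (4x4, takes a point from world to camera coordinates). Camera axes: x right, y down, z forward; pixel columns grow to the right and rows downward; lengths in m; the calibration is good to about 2 mm. A picture is of the moment at which its call begins: read the wrist's pose just before it. camera_info takes no time and is no camera call; for the wrist camera it gives the pose at the moment of the call.
- env.close_job(): hands the job in; it is judged then, once.
The state is a dict: "time_s": time; "q": joint angles; "qvel": joint speeds; "joint_efforts": joint torques, N m; "position": TCP position; "tool_rot": TCP orientation; "ft_force": force on the tool from outside, world axes, zero at the start; "wrist_torque": the same for the moment, N m; "grip_width": finger opening in m; "gripper_force": force on a finger pad.
Only numpy, scipy, OpenCV 4.12 (cv2) and the standard library are available. Lean on these libraries where they do the work, as an engineer would, in place of code of your own. Each camera call takes 0.05 s, during which the arm holds its last target. There are 200 camera calls.

TASK

Clear the bead pots out of the tray's pocket and stand them in the shallow wooden box, then with the wooden rake comb all the loose hair sticks in the display tray into one neat row, lying side by side in the pocket against the ledge and parallel to it; do not touch the sticks with the fingers. Then swing the tray's retaining bar shut behind the row until its eye lines up over the tray's knuckle, and drop the pin from its stand through both holes, fully home. The rake must end standing on its rubber mat, and the gift box and the mug nearby must be left where they are.

Things in the scene. Friction and masses are not known exactly. Their poses are not given: they have to be found in the camera images.
- tray: flat black display tray 280 (x) x 428 (y) x 8 mm, fixed. Origin: on its underside at table height; floor 8 mm above it. A ledge along x, 16 mm above the floor, closes the -y end, inner face at y = -215 mm; the +y end (y = 195) is open. Comb towards -y. Besides the ledge, only the bar with its pivot and the knuckle rise from the floor
- pocket (a point): middle of the pocket's floor, where the row belongs. Pocket: the strip of floor 68 mm deep in the tray's y, from the ledge to the inner face of the shut bar (this point is 34 mm from each, at x = 0); the rake's head fits between the bar's pivot and the knuckle
- stick1: flat dark-wood hair stick with a brass cap, 90 (x, its length) x 12 (y) x 10 mm (z), 22 g; one of four or five alike lying on the tray's floor (absent ones read None). Origin: centre of its underside
- stick2: flat dark-wood hair stick with a brass cap, 90 (x, its length) x 12 (y) x 10 mm (z), 22 g; one of four or five alike lying on the tray's floor (absent ones read None). Origin: centre of its underside
- stick3: flat dark-wood hair stick with a brass cap, 90 (x, its length) x 12 (y) x 10 mm (z), 22 g; one of four or five alike lying on the tray's floor (absent ones read None). Origin: centre of its underside
- stick4: flat dark-wood hair stick with a brass cap, 90 (x, its length) x 12 (y) x 10 mm (z), 22 g; one of four or five alike lying on the tray's floor (absent ones read None). Origin: centre of its underside
- stick5: flat dark-wood hair stick with a brass cap, 90 (x, its length) x 12 (y) x 10 mm (z), 22 g; one of four or five alike lying on the tray's floor (absent ones read None). Origin: centre of its underside
- rake: wooden rake standing upright by itself: head 140 (x) x 44 (y) x 42 mm high. Eight tines, gaps 9 mm, form its front (front face y = -22 mm, this side leads in use); two end legs form the rear. Upright grip on the head's middle, 34 (x) x 24 (y) mm, 42 to 102 mm above the feet; 0.2 to 0.33 kg. Origin: centre of the footprint, at the feet
- mat: thin black rubber mat, 200 x 110 x 3 mm, fixed; the rake's place. Origin: centre of its underside
- bar (a joint): bar angle (rad) about its upright pivot at x = -108, y = -142 mm in the tray frame. 0: shut, along the tray's +x, eye exactly over the knuckle hole; positive: open towards the tray's +y (1.57: along +y). Travel -0.10 to 1.9, no stop at 0, friction 0.03 N m, stays where left. Bar 10 mm thick, from 3 to 19 mm above the tray's floor
- bar_knob (a point): middle of the black upright knob on the bar, 18 mm across, 40 mm tall, 120 mm from the pivot; this point is 39 mm above the tray's floor, 20 mm above the bar's top and 20 mm below the knob's top
- bar_eye (a point): centre of the upper mouth of the eye at the bar's free end (upper knuckle): a 32 x 32 x 14 mm plate with a 14 mm upright hole, 223 mm from the pivot; its top is 34 mm above the tray's floor, its underside 20 mm
- knuckle (a point): centre of the upper mouth of the fixed lower knuckle on the tray: a 32 x 32 x 20 mm block with a 14 mm upright hole down to the tray's floor; its top, this point, is 20 mm above the tray's floor (x = 115, y = -142 mm of the tray's frame)
- pin: upright steel pin: shank 10 mm across and 32 mm long with a tapered tip (5 mm across at the end), and above it a black grip head 22 mm across and 40 mm tall; 60 g. Origin: at the tip, z up along the pin towards the head. It starts hanging by its head in its stand, tip down; when home, the head rests on the bar's eye with the tip 18 mm below the knuckle's mouth
- stand: white pin stand, 50 x 50 x 45 mm block, fixed, with a 14 mm hole in the middle of its top, 40 mm deep. Origin: centre of its underside
- pot1: closed white bead pot with a metal lid, 40 mm across, 60 mm tall, 90 g, one of one or two alike standing in the pocket at the start (absent: None). Origin: centre of its underside
- pot2: closed white bead pot with a metal lid, 40 mm across, 60 mm tall, 90 g, one of one or two alike standing in the pocket at the start (absent: None). Origin: centre of its underside
- potbox: shallow open wooden box, 132 (x) x 74 (y) x 18 mm, walls and floor 4 mm, fixed beside the tray; has room for two pots side by side along x. Origin: centre of its underside
- giftbox: cardboard gift box, 90 x 70 x 50 mm, a bystander
- mug: white mug, 68 mm across, 85 mm tall, a bystander

How it is judged:
By the outcome, as a careful person would: the job done as asked, in the order asked, and still so for the second after the job is handed in, with the robot touching nothing.
Of pot1, pot2 only 1 to 2 are there at a start; the rules pass over those that are not, and their reading is None.
Of stick1, stick2, stick3, stick4, stick5 only 4 to 5 are there at a start; the rules pass over those that are not, and their reading is None.
At some moment in a run one of stick1, stick2, stick3, stick4, stick5 may be knocked a few centimetres aside while the robot is not near it.
It also fails if it takes over 210 s, if anything falls off the work surface, if the arm or the gripper's body presses on something with over 40 N, if the wrist force passes 120 N, or if a joint passes its speed limit or range.

## Working session

There is one attempt and no reset: what is moved stays moved. The work goes in short steps, Python scripts to look and compute and a tool call to move; the robot and the scene stay as the last step left them, time stands still between calls to the robot, and variables do not carry over. Pictures are saved under pics/ and viewed, at most 14 in all, crops included, and the job is handed in when it is done.

Besides the shell and the picture viewer there is one more tool, called after "Emit:" as name(argument=value, ...) on one line, values as JSON. drive_tool: Moves the arm, as the interface text tells. Its arguments: {"type":"object","properties":{"offset":{"type":"array"},"turn":{"type":"array"},"hand":{"type":"array"},"newtons":{"type":"number"}},"required":["offset","turn","hand"]}

```bash
mkdir -p pics; ls; python3 - <<'E'
from rig import observe,get_image,camera_info,env
import cv2,numpy as np
s=observe();print({k:np.round(v,3).tolist() for k,v in s.items()})
for n in("top","side"):
    im=get_image(n);cv2.imwrite(f"pics/{n}0.png",im)
    c=camera_info(n);print(n,c["fx"],c["fy"],c["cx"],c["cy"],np.round(c["world_to_cam"],3).tolist())
E
```

```text
pics
{'time_s': 0.0, 'q': [59.801, 21.842, 74.386, -0.002, 83.858, -12.336], 'qvel': [0.016, -0.116, -0.008, 0.019, -0.015, -0.005], 'joint_efforts': [-0.0, -44.846, -23.128, -0.0, 0.005, -0.0], 'position': [0.169, 0.523, 0.231], 'tool_rot': [[-0.952, 0.307, -0.001], [0.307, 0.952, -0.001], [0.0, -0.001, -1.0]], 'ft_force': [0.059, 0.445, 0.413], 'wrist_torque': [-0.002, 0.005, -0.038], 'gripper_force': 0.0, 'grip_width': 0.085}
top 475.0395371144466 475.0395371144466 321.8637065258602 200.54128533614627 [[0.029, -1.0, -0.011, 0.02], [-0.997, -0.028, -0.073, 0.542], [0.073, 0.013, -0.997, 1.195], [0.0, 0.0, 0.0, 1.0]]
side 440.38066544552913 440.38066544552913 326.05917531662976 200.78151990927876 [[-0.841, -0.542, 0.003, 0.48], [-0.409, 0.63, -0.66, 0.277], [0.355, -0.556, -0.751, 0.939], [0.0, 0.0, 0.0, 1.0]]
```

View pics/top0.png

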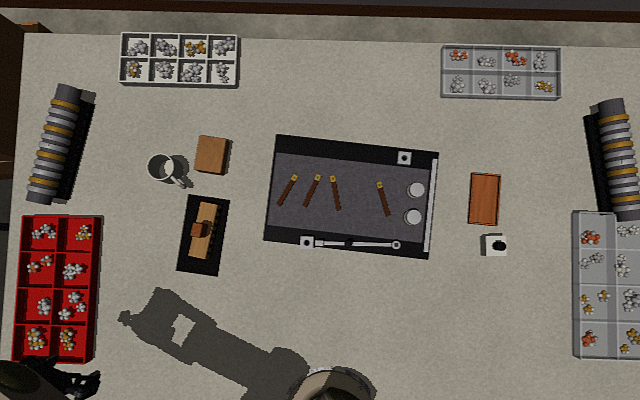

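View pics/side0.png

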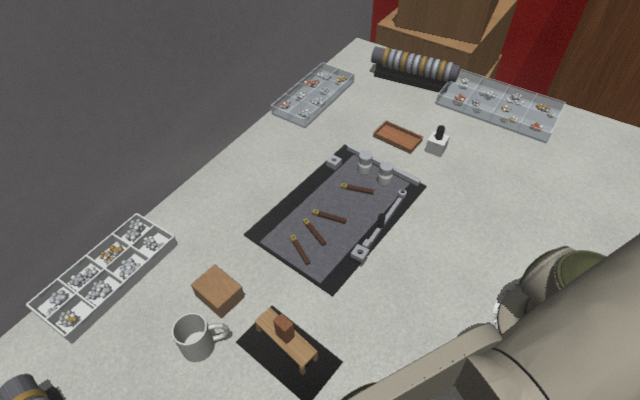

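```bash
cat > h.py <<'E'
from rig import observe,get_image,camera_info,env
import cv2,numpy as np
def ray(c,u,v,z):
    W=np.array(c["world_to_cam"]);R,t=W[:3,:3],W[:3,3];o=-R.T@t
    d=R.T@np.array([(u-c["cx"])/c["fx"],(v-c["cy"])/c["fy"],1]);return o+d*(z-o[2])/d[2]
def proj(c,p):
    W=np.array(c["world_to_cam"]);q=W[:3,:3]@np.asarray(p)+W[:3,3]
    return np.array([c["fx"]*q[0]/q[2]+c["cx"],c["fy"]*q[1]/q[2]+c["cy"]])
def plan(x,y,z,ydir=None):
    """moves to TCP x,y,z (m); ydir = wanted world direction (deg) of tool y (mod 180). Prints turn first, then offset after turn"""
    s=observe();R=np.array(s["tool_rot"]);a=0
    cur=np.degrees(np.arctan2(R[1,1],R[0,1]))
    if ydir is not None:
        a=-((ydir-cur+90)%180-90)  # tool z down
    Z=R[:,2]
    R2=R@cv2.Rodrigues(np.array([0,0,np.radians(a)]))[0]
    d=R2.T@(np.array([x,y,z])-s["position"])
    d0=R.T@(np.array([x,y,z])-s["position"])
    print("t",round(s["time_s"],2),"turn z units",round(a/6,3),"q6",round(s["q"][5],1),"offset units after turn",np.round(d/.04,3),"before turn",np.round(d0/.04,3),"tiltZ",np.round(Z,3),"ydir",round(cur,2))
E
python3 - <<'E'
from h import *
im=cv2.imread("pics/top0.png");c=camera_info("top")
hsv=cv2.cvtColor(im,cv2.COLOR_BGR2HSV)
def comps(m,z,name,mn=20):
    n,l,st,ce=cv2.connectedComponentsWithStats(m.astype(np.uint8))
    for i in range(1,n):
        if st[i,4]<mn: continue
        ys,xs=np.where(l==i)
        r=cv2.minAreaRect(np.c_[xs,ys].astype(np.float32))
        box=[np.round(ray(c,*b,z)[:2]*1000).astype(int).tolist() for b in cv2.boxPoints(r)]
        print(name,ce[i].round(1),st[i,4],np.round(ray(c,*ce[i],z)[:2]*1000,1),box)
H,S,V=cv2.split(hsv)
roi=np.zeros(H.shape,bool);roi[100:290,130:520]=1
comps(roi&(V<60)&(S<120),0.004,"dark",200)
comps(roi&(S>90)&(H<22)&(V>40),0.018,"brown",25)
comps(roi&(V>170)&(S<60)&False,0.03,"white",15)
w=camera_info("wrist");print(w["fx"],w["cx"],w["cy"],np.round(w["world_to_cam"],3).tolist())
print(observe()["time_s"])
a=cv2.resize(im[125:265,258:448],None,fx=4,fy=4,interpolation=cv2.INTER_CUBIC);cv2.imwrite("pics/crop0.png",a)
side=cv2.imread("pics/side0.png");cv2.imwrite("pics/crop1.png",np.hstack([cv2.resize(side[290:400,220:350],None,fx=3,fy=3,interpolation=2),cv2.resize(im[185:285,165:245],(264,330),interpolation=2)]))
E
```

```text
dark [347.9 191.1] 5085 [568.2 -30.9] [[433, 186], [715, 164], [678, -267], [397, -239]]
dark [156.4 164.9] 278 [623.1 471.3] [[603, 502], [660, 480], [643, 438], [586, 460]]
dark [179.1 171.2] 386 [608.2 410.9] [[582, 457], [660, 436], [635, 355], [558, 377]]
dark [201.8 238.4] 1513 [435.1 343. ] [[352, 407], [552, 384], [537, 276], [338, 300]]
brown [209.8 153.8] 970 [654.  329.1] [[613, 370], [705, 359], [695, 288], [604, 299]]
brown [484.2 198.7] 1459 [ 557.1 -378.5] [[493, -335], [626, -344], [622, -422], [490, -413]]
brown [286.5 189.5] 149 [566.8 127.2] [[531, 155], [610, 111], [603, 99], [525, 143]]
brown [311.1 190. ] 146 [567.2  64. ] [[529, 89], [611, 52], [605, 39], [524, 77]]
brown [334.9 192.3] 149 [563.    2.8] [[606, 19], [609, 5], [521, -12], [518, 2]]
brown [382.8 198.2] 153 [ 551.3 -120.1] [[593, -100], [596, -114], [510, -139], [506, -126]]
brown [202.  229.9] 965 [456.9 339.8] [[393, 381], [533, 355], [523, 303], [383, 328]]
313.2410844219296 320.33215113059737 202.93231324823483 [[0.308, 0.951, -0.002, -0.549], [0.91, -0.294, 0.291, -0.036], [0.276, -0.091, -0.957, 0.38], [0.0, 0.0, 0.0, 1.0]]
0.1
```

View pics/crop1.png

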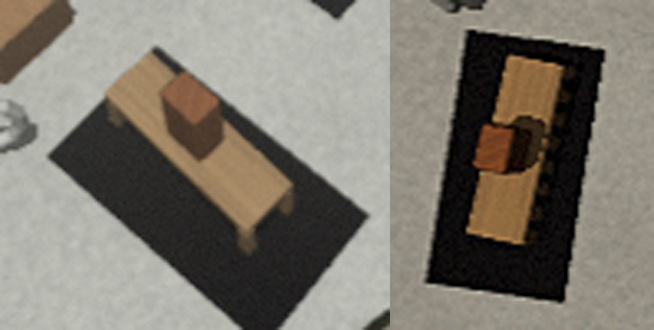

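View pics/crop0.png

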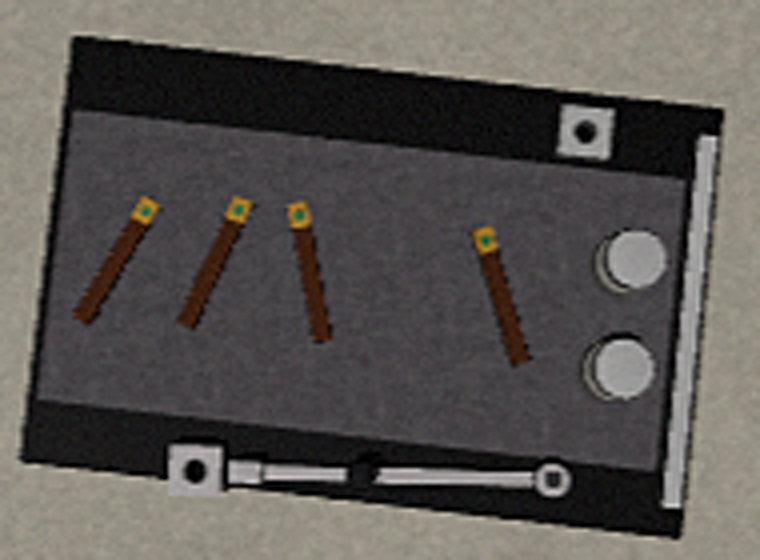

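```bash
python3 - <<'E'
from h import *
im=cv2.imread("pics/top0.png");c=camera_info("top")
f=cv2.resize(im,None,fx=4,fy=4,interpolation=cv2.INTER_CUBIC)
g=cv2.cvtColor(f,cv2.COLOR_BGR2GRAY)
roi=g[125*4:265*4,258*4:448*4]
ci=cv2.HoughCircles(roi,cv2.HOUGH_GRADIENT,1,60,param1=120,param2=18,minRadius=24,maxRadius=44)
for x,y,r in ci[0]:
    u,v=(x+258*4)/4-.375,(y+500)/4-.375
    print(round(u,1),round(v,1),r/4,np.round(ray(c,u,v,.068)*1000,1))
for n,u,v,z in [("eye",307,242,.042),("pivot",396,244,.03),("knuckle",404.3,157.5,.028),("ledge",433,160,.024),("pin",498,245,.085),("standtop",493,243,.045)]:
    print(n,np.round(ray(c,u,v,z)*1000,1))
E
```

```text
413.0 215.8 8.25 [ 506.2 -188.9   68. ]
417.2 189.2 6.875 [ 571.6 -198.3   68. ]
eye [434.3  69.4  42. ]
pivot [ 435.7 -154.1   30. ]
knuckle [ 656.2 -171.7   28. ]
ledge [ 652.4 -245.7   24. ]
pin [ 441.1 -389.9   85. ]
standtop [ 445.4 -391.8   45. ]
```

```bash
python3 -c "
from h import *
plan(.53,-.12,.30,85.3)"
```

```text
t 0.1 turn z units -2.194 q6 -12.3 offset units after turn [-10.322 -15.289  -1.718] before turn [-13.532 -12.537  -1.718] tiltZ [-0.001 -0.001 -1.   ] ydir 72.14
```

Emit:
drive_tool(offset=[[0,0,-0.57],[0,0,-0.57],[0,0,-0.57],[-0.645,-0.956,0],[-0.645,-0.956,0],[-0.645,-0.956,0],[-0.645,-0.956,0],[-0.645,-0.956,0],[-0.645,-0.956,0],[-0.645,-0.956,0]], turn=[[0,0,-0.731],[0,0,-0.731],[0,0,-0.731],[0,0,0],[0,0,0],[0,0,0],[0,0,0],[0,0,0],[0,0,0],[0,0,0]], hand=[1,1,1,1,1,1,1,1,1,1])

```text
time_s: 1.35
position: [0.3271, 0.2405, 0.2996]
tool_rot: [[-0.997, 0.082, -0.0], [0.082, 0.997, -0.0], [0.0, -0.0, -1.0]]
ft_force: [1.3, 0.0, 0.1]
grip_width: 0.0855
gripper_force: 0.0
```

Emit:
drive_tool(offset=[[-0.645,-0.956,0],[-0.645,-0.956,0],[-0.645,-0.956,0],[-0.645,-0.956,0],[-0.645,-0.956,0],[-0.645,-0.956,0],[-0.645,-0.956,0],[-0.645,-0.956,0],[-0.645,-0.956,0],[0,0,0]], turn=[[0,0,0],[0,0,0],[0,0,0],[0,0,0],[0,0,0],[0,0,0],[0,0,0],[0,0,0],[0,0,0],[0,0,0]], hand=[1,1,1,1,1,1,1,1,1,1])

```text
time_s: 2.6
position: [0.5306, -0.1225, 0.2983]
tool_rot: [[-0.996, 0.085, -0.002], [0.085, 0.996, 0.001], [0.002, 0.0, -1.0]]
ft_force: [-0.2, 0.6, -0.2]
grip_width: 0.0853
gripper_force: 0.0
```

```bash
python3 - <<'E'
from h import *
plan(.53,-.12,.30,85.3)
c=camera_info("wrist");np.savez("pics/w1.npz",W=c["world_to_cam"]);cv2.imwrite("pics/w1.png",get_image("wrist"))
for p in [(.5716,-.1983,.068),(.504,-.191,.068),(.656,-.172,.028),(.436,-.154,.03)]: print(proj(c,p).round(1))
E
```

```text
t 2.6 turn z units -0.029 q6 -110.6 offset units after turn [ 0.021  0.062 -0.043] before turn [ 0.021  0.062 -0.043] tiltZ [-0.002  0.001 -1.   ] ydir 85.12
[262.8 210.3]
[260.9 155.9]
[293.8 255.4]
[288.4  94.1]
```

View pics/w1.png

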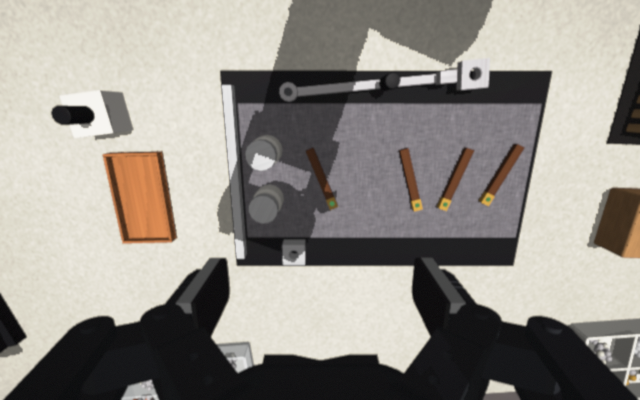

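```bash
python3 - <<'E'
from h import *
c=camera_info("wrist");c["world_to_cam"]=np.load("pics/w1.npz")["W"]
for n,u,v,z in [("potA",264.5,206,.068),("potB",262.5,151.5,.068),("pivot",288.5,92,.03),("knk",293,254,.028),("eye",475.5,73,.042),("box",105,153,.018),("box",162,151.5,.018),("box",175,240.5,.018),("box",122,242.5,.018),("tr",221,71,.008),("tr",551,71,.008),("tr",514,265,.008),("tr",238,265,.008)]:
    print(n,np.round(ray(c,u,v,z)*1000,1)[:2])
plan(.570,-.197,.20,85.3)
E
```

```text
potA [ 566.2 -195.4]
potB [ 499.  -188.4]
pivot [ 433.6 -153.5]
knk [ 653.7 -172.9]
eye [432.3  69.9]
box [ 488.4 -409.2]
box [ 493.1 -332.4]
box [ 622.  -343.5]
box [ 618.4 -421.5]
tr [ 399.7 -238.6]
tr [436.3 181.9]
tr [711.  159.9]
tr [ 674.4 -261.7]
t 2.65 turn z units -0.017 q6 -110.5 offset units after turn [-1.157 -1.813  2.466] before turn [-1.16  -1.811  2.466] tiltZ [-0.002  0.001 -1.   ] ydir 85.2
```

Emit:
drive_tool(offset=[[-0.56,-0.9,0.9],[-0.56,-0.9,0.9],[0,0,1],[0,0,1],[0,0,1],[0,0,1],[0,0,0.5],[0,0,0.37],[0,0,0],[0,0,0]], turn=[[0,0,0],[0,0,0],[0,0,0],[0,0,0],[0,0,0],[0,0,0],[0,0,0],[0,0,0],[0,0,0],[0,0,0]], hand=[1,1,1,1,1,1,1,1,1,1])

```text
time_s: 3.9
position: [0.5691, -0.1956, 0.034]
tool_rot: [[-0.997, 0.082, 0.001], [0.082, 0.997, -0.001], [-0.002, -0.001, -1.0]]
ft_force: [0.6, 0.4, 0.2]
grip_width: 0.0852
gripper_force: 0.0
```

Emit:
drive_tool(offset=[[0,0,0],[0,0,0],[0,0,0],[0,0,0],[0,0,0],[0,0,0],[0,0,-0.4],[0,0,-0.9],[0,0,-1],[0,0,0]], turn=[[0,0,0],[0,0,0],[0,0,0],[0,0,0],[0,0,0],[0,0,0],[0,0,0],[0,0,0],[0,0,0],[0,0,0]], hand=[0.3,0.3,0.3,0.3,0.3,0.3,0.3,0.3,0.3,0.3], newtons=40)

```text
time_s: 5.15
position: [0.5699, -0.1963, 0.1289]
tool_rot: [[-0.997, 0.082, 0.006], [0.082, 0.997, -0.004], [-0.006, -0.003, -1.0]]
ft_force: [0.1, -0.8, -0.3]
grip_width: 0.0373
gripper_force: 40.3
```

```bash
python3 - <<'E'
from h import *
plan(.588,-.380,.10,85)
cv2.imwrite("pics/t1.png",get_image("top"))
E
```

```text
t 5.15 turn z units 0.05 q6 -115.5 offset units after turn [-0.845 -4.534  0.74 ] before turn [-0.822 -4.539  0.74 ] tiltZ [ 0.006 -0.004 -1.   ] ydir 85.3
```

Emit:
drive_tool(offset=[[-0.165,-0.907,0],[-0.165,-0.907,0],[-0.165,-0.907,0],[-0.165,-0.907,0],[-0.165,-0.907,0],[0,0,0],[0,0,0.7],[0,0,0.7],[0,0,0.5],[0,0,0.3]], turn=[[0,0,0.05],[0,0,0],[0,0,0],[0,0,0],[0,0,0],[0,0,0],[0,0,0],[0,0,0],[0,0,0],[0,0,0]], hand=[0.3,0.3,0.3,0.3,0.3,0.3,0.3,0.3,0.3,0.3])

```text
time_s: 6.45
position: [0.5854, -0.3778, 0.0352]
tool_rot: [[-0.996, 0.087, -0.002], [0.087, 0.996, 0.002], [0.002, 0.002, -1.0]]
ft_force: [-0.1, -0.7, -0.3]
grip_width: 0.0369
gripper_force: 40.3
```

```bash
python3 - <<'E'
from h import *
plan(.588,-.380,.031,85)
s=observe();print(np.round(s["ft_force"],2),s["grip_width"])
c=camera_info("wrist");cv2.imwrite("pics/w2.png",get_image("wrist"))
E
```

```text
t 6.45 turn z units 0.005 q6 -127.6 offset units after turn [-0.069 -0.049  0.104] before turn [-0.069 -0.049  0.104] tiltZ [-0.002  0.002 -1.   ] ydir 85.03
[-0.13 -0.74 -0.33] 0.036880280713219235
```

View pics/w2.png

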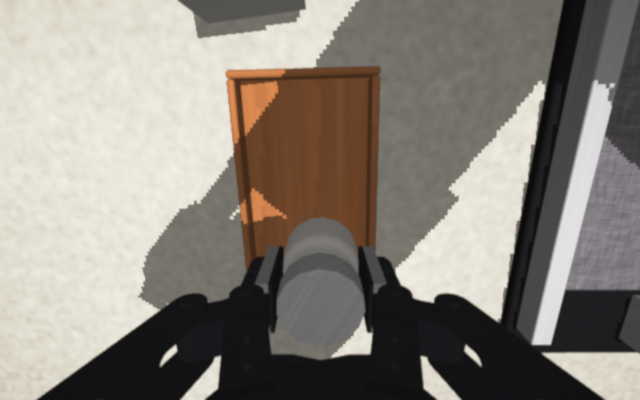

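```bash
python3 - <<'E'
from h import *
c=camera_info("wrist")
for p in [(229,73,.018),(380,69,.018),(321,222,.01)]: print(np.round(ray(c,*p)*1000,1))
E
```

```text
[ 491.3 -412.3   18. ]
[ 495.8 -341.7   18. ]
[ 572.  -376.1   10. ]
```

Emit:
drive_tool(offset=[[-0.08,-0.07,0.05],[0,0,0.06],[0,0,0],[0,0,0],[0,0,0],[0,0,0],[0,0,-0.5],[0,0,-1],[0,0,-1],[0,0,0]], turn=[[0,0,0],[0,0,0],[0,0,0],[0,0,0],[0,0,0],[0,0,0],[0,0,0],[0,0,0],[0,0,0],[0,0,0]], hand=[0.3,0.3,0.3,0.8,0.9,0.9,0.9,0.9,0.9,0.9])

```text
time_s: 7.75
position: [0.5899, -0.3831, 0.1365]
tool_rot: [[-0.996, 0.087, 0.005], [0.087, 0.996, -0.005], [-0.006, -0.004, -1.0]]
ft_force: [0.0, 0.6, -0.1]
grip_width: 0.0769
gripper_force: 0.0
```

```bash
python3 - <<'E'
from h import *
plan(.503,-.1905,.129,85)
E
```

```text
t 7.75 turn z units -0.0 q6 -127.6 offset units after turn [2.585 4.608 0.152] before turn [2.585 4.608 0.152] tiltZ [ 0.005 -0.005 -1.   ] ydir 85.0
```

Emit:
drive_tool(offset=[[0.517,0.922,0],[0.517,0.922,0],[0.517,0.922,0],[0.517,0.922,0],[0.517,0.922,0],[0,0,0],[0,0,0.8],[0,0,0.8],[0,0,0.6],[0,0,0.29]], turn=[[0,0,0],[0,0,0],[0,0,0],[0,0,0],[0,0,0],[0,0,0],[0,0,0],[0,0,0],[0,0,0],[0,0,0]], hand=[1,1,1,1,1,1,1,1,1,1])

```text
time_s: 9.0
position: [0.5017, -0.19, 0.0313]
tool_rot: [[-0.996, 0.088, -0.002], [0.088, 0.996, 0.001], [0.002, 0.001, -1.0]]
ft_force: [0.2, -0.4, -0.5]
grip_width: 0.0854
gripper_force: 0.0
```

Emit:
drive_tool(offset=[[0,0,0],[0,0,0],[0,0,0],[0,0,0],[0,0,0],[0,0,0],[0,0,-0.5],[0,0,-1],[0,0,-1],[0,0,0]], turn=[[0,0,0],[0,0,0],[0,0,0],[0,0,0],[0,0,0],[0,0,0],[0,0,0],[0,0,0],[0,0,0],[0,0,0]], hand=[0.3,0.3,0.3,0.3,0.3,0.3,0.3,0.3,0.3,0.3], newtons=40)

```text
time_s: 10.25
position: [0.5031, -0.1902, 0.1362]
tool_rot: [[-0.996, 0.087, 0.006], [0.087, 0.996, -0.004], [-0.006, -0.003, -1.0]]
ft_force: [0.7, -0.4, -1.7]
grip_width: 0.0364
gripper_force: 40.2
```

```bash
python3 - <<'E'
from h import *
plan(.528,-.378,.129,85)
E
```

```text
t 10.25 turn z units 0.0 q6 -118.3 offset units after turn [-1.027 -4.622  0.203] before turn [-1.027 -4.622  0.203] tiltZ [ 0.006 -0.004 -1.   ] ydir 85.0
```

Emit:
drive_tool(offset=[[-0.205,-0.924,0],[-0.205,-0.924,0],[-0.205,-0.924,0],[-0.205,-0.924,0],[-0.205,-0.924,0],[0,0,0],[0,0,0.8],[0,0,0.8],[0,0,0.6],[0,0,0.3]], turn=[[0,0,0],[0,0,0],[0,0,0],[0,0,0],[0,0,0],[0,0,0],[0,0,0],[0,0,0],[0,0,0],[0,0,0]], hand=[0.3,0.3,0.3,0.3,0.3,0.3,0.3,0.3,0.3,0.3])

```text
time_s: 11.5
position: [0.5261, -0.3758, 0.0313]
tool_rot: [[-0.996, 0.087, -0.002], [0.087, 0.996, 0.002], [0.002, 0.002, -1.0]]
ft_force: [0.2, -0.6, -0.3]
grip_width: 0.0367
gripper_force: 40.2
```

Emit:
drive_tool(offset=[[0,0,0.02],[0,0,0],[0,0,0],[0,0,0],[0,0,0],[0,0,0],[0,0,-0.5],[0,0,-1],[0,0,-1],[0,0,-1]], turn=[[0,0,0],[0,0,0],[0,0,0],[0,0,0],[0,0,0],[0,0,0],[0,0,0],[0,0,0],[0,0,0],[0,0,0]], hand=[0.3,0.3,0.8,0.9,0.9,0.9,0.9,0.9,0.9,0.9])

```text
time_s: 12.75
position: [0.5265, -0.3771, 0.1735]
tool_rot: [[-0.996, 0.087, -0.0], [0.087, 0.996, 0.0], [0.0, 0.0, -1.0]]
ft_force: [0.3, -0.6, -0.9]
grip_width: 0.0769
gripper_force: 0.0
```

```bash
python3 - <<'E'
from h import *
plan(.50,.25,.26,83)
c=camera_info("wrist");im=get_image("wrist");t=get_image("top");cv2.imwrite("pics/w3.png",im)
cv2.imwrite("pics/v3.png",np.vstack([np.hstack([im[:,:400],cv2.resize(t[100:300,400:600],(400,400))])]))
E
```

```text
t 12.75 turn z units 0.332 q6 -131.1 offset units after turn [ 2.569 15.48  -2.163] before turn [ 2.03  15.56  -2.163] tiltZ [-0.  0. -1.] ydir 84.99
```

View pics/v3.png

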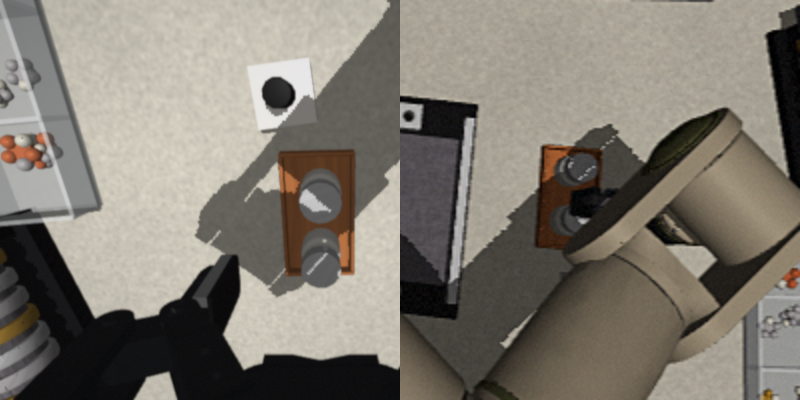

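```bash
python3 - <<'E'
from h import *
c=camera_info("wrist");p=ray(c,277,93,.085);print(p)
plan(.45,.33,.26,82)
E
```

```text
[ 0.4412756  -0.40181276  0.085     ]
t 12.85 turn z units 0.5 q6 -131.1 offset units after turn [ 4.376 17.255 -2.197] before turn [ 3.468 17.46  -2.197] tiltZ [ 0.006 -0.006 -1.   ] ydir 85.0
```

Emit:
drive_tool(offset=[[0,0,-1],[0,0,-1],[0.243,0.959,0],[0.243,0.959,0],[0.243,0.959,0],[0.243,0.959,0],[0.243,0.959,0],[0.243,0.959,0],[0.243,0.959,0],[0.243,0.959,0]], turn=[[0,0,0.5],[0,0,0],[0,0,0],[0,0,0],[0,0,0],[0,0,0],[0,0,0],[0,0,0],[0,0,0],[0,0,0]], hand=[1,1,1,1,1,1,1,1,1,1])

```text
time_s: 14.1
position: [0.4919, -0.0612, 0.2516]
tool_rot: [[-0.99, 0.139, -0.001], [0.139, 0.99, 0.0], [0.001, 0.0, -1.0]]
ft_force: [1.2, 0.1, -1.2]
grip_width: 0.0853
gripper_force: 0.0
```

Emit:
drive_tool(offset=[[0.243,0.959,0],[0.243,0.959,0],[0.243,0.959,0],[0.243,0.959,0],[0.243,0.959,0],[0.243,0.959,0],[0.243,0.959,0],[0.243,0.959,0],[0.243,0.959,0],[0.243,0.959,0]], turn=[[0,0,0],[0,0,0],[0,0,0],[0,0,0],[0,0,0],[0,0,0],[0,0,0],[0,0,0],[0,0,0],[0,0,0]], hand=[1,1,1,1,1,1,1,1,1,1])

```text
time_s: 15.35
position: [0.4491, 0.3321, 0.2515]
tool_rot: [[-0.99, 0.139, -0.001], [0.139, 0.99, -0.0], [0.001, -0.001, -1.0]]
ft_force: [0.4, -0.7, 0.5]
grip_width: 0.0857
gripper_force: 0.0
```

```bash
python3 - <<'E'
from h import *
plan(.45,.33,.26,82)
c=camera_info("wrist");im=get_image("wrist");np.savez("pics/w4.npz",W=c["world_to_cam"]);cv2.imwrite("pics/w4.png",im)
E
```

```text
t 15.35 turn z units -0.001 q6 -57.7 offset units after turn [-0.029 -0.05  -0.213] before turn [-0.029 -0.05  -0.213] tiltZ [-0.001 -0.    -1.   ] ydir 81.99
```

View pics/w4.png

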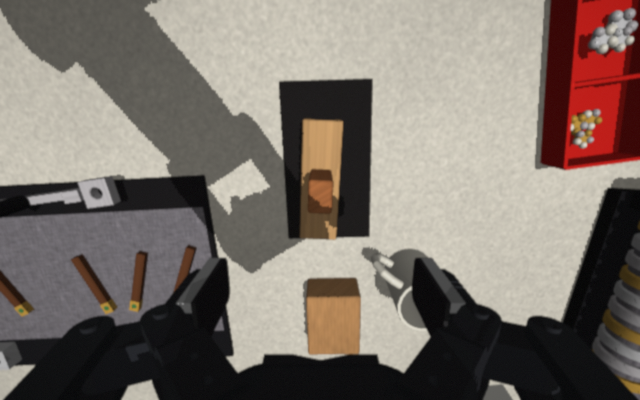

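```bash
python3 - <<'E'
from h import *
im=cv2.imread("pics/w4.png");c=camera_info("wrist");c["world_to_cam"]=np.load("pics/w4.npz")["W"]
for n,z,P in [("head",.045,[(304,119),(343,121),(335,239),(301,237)]),("grip",.105,[(308,178),(332,177),(331,212),(308,211)]),("mat",.003,[(280,83),(372,79),(369,236),(290,238)])]:
    Q=np.array([ray(c,*p,z)[:2]*1000 for p in P]);print(n,Q.round(1).tolist(),Q.mean(0).round(1))
cv2.imwrite("pics/c4.png",cv2.resize(im[70:250,265:385],None,fx=3.3,fy=3.3,interpolation=2))
E
```

```text
head [[383.9, 323.5], [391.9, 364.7], [527.1, 338.7], [518.8, 298.5]] [455.4 331.4]
grip [[435.8, 322.2], [438.1, 344.6], [472.3, 339.2], [468.1, 317.2]] [453.6 330.8]
mat [[340.9, 299.7], [351.7, 406.4], [547.5, 384.0], [535.5, 278.3]] [443.9 342.1]
```

View pics/c4.png

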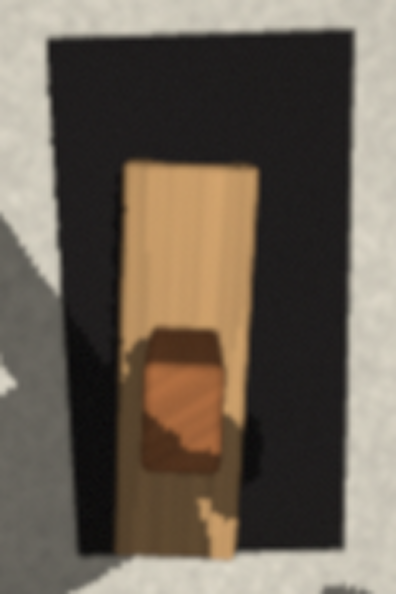

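```bash
python3 -c "
from h import *
plan(.4545,.331,.061,79.3)"
```

```text
t 15.4 turn z units 0.475 q6 -57.5 offset units after turn [-0.184 -0.091  4.756] before turn [-0.179 -0.1    4.756] tiltZ [-0.001  0.001 -1.   ] ydir 82.15
```

Emit:
drive_tool(offset=[[0,0,0],[-0.17,-0.08,0.6],[0,0,1],[0,0,1],[0,0,1],[0,0,0.6],[0,0,0.4],[0,0,0.15],[0,0,0],[0,0,0]], turn=[[0,0,0.46],[0,0,0],[0,0,0],[0,0,0],[0,0,0],[0,0,0],[0,0,0],[0,0,0],[0,0,0],[0,0,0]], hand=[1,1,1,1,1,1,1,1,1,1])

```text
time_s: 16.65
position: [0.4559, 0.3266, 0.0628]
tool_rot: [[-0.982, 0.187, 0.001], [0.187, 0.982, 0.0], [-0.001, 0.001, -1.0]]
ft_force: [0.0, 0.1, -0.6]
grip_width: 0.0857
gripper_force: 0.0
```

Emit:
drive_tool(offset=[[0,0,0],[0,0,0],[0,0,0],[0,0,0],[0,0,0],[0,0,0],[0,0,0],[0,0,0],[0,0,0],[0,0,0]], turn=[[0,0,0],[0,0,0],[0,0,0],[0,0,0],[0,0,0],[0,0,0],[0,0,0],[0,0,0],[0,0,0],[0,0,0]], hand=[0.2,0.1,0.1,0.1,0.1,0.1,0.1,0.1,0.1,0.1], newtons=60)

```text
time_s: 17.9
position: [0.4556, 0.3265, 0.0621]
tool_rot: [[-0.982, 0.187, -0.0], [0.187, 0.982, -0.0], [0.0, -0.0, -1.0]]
ft_force: [0.2, 1.0, -2.6]
grip_width: 0.0231
gripper_force: 62.8
```

```bash
python3 -c "
from h import *
plan(.4545,.331,.061,79.3)
s=observe();print(s['ft_force'],s['wrist_torque'])"
```

```text
t 17.9 turn z units -0.011 q6 -55.7 offset units after turn [0.049 0.105 0.028] before turn [0.049 0.105 0.028] tiltZ [-0. -0. -1.] ydir 79.23
[ 0.16096094  1.04484621 -2.57751564] [-0.0507845  -0.04062503  0.02136081]
```

Emit:
drive_tool(offset=[[0,0,-0.6],[0,0,-0.9],[0,0,0],[0,0,0],[0,0,0],[0,0,0],[0,0,0],[0,0,0],[0,0,0],[0,0,0]], turn=[[0,0,0],[0,0,0],[0,0,-0.48],[0,0,-0.48],[0,0,0],[0,0,0],[0,0,0],[0,0,0],[0,0,0],[0,0,0]], hand=[0.1,0.1,0.1,0.1,0.1,0.1,0.1,0.1,0.1,0.1])

```text
time_s: 19.15
position: [0.4556, 0.3265, 0.1221]
tool_rot: [[-0.996, 0.087, -0.0], [0.087, 0.996, -0.0], [0.0, -0.0, -1.0]]
ft_force: [-0.2, -0.3, -1.9]
grip_width: 0.0235
gripper_force: 62.9
```

```bash
python3 -c "
from h import *
plan(.5747,.183,.0685,85)
c=camera_info('wrist');cv2.imwrite('pics/w5.png',get_image('wrist'))
s=observe();print(s['ft_force'],s['grip_width'])"
```

```text
t 19.15 turn z units -0.002 q6 -61.5 offset units after turn [-3.278 -3.314  1.34 ] before turn [-3.278 -3.314  1.34 ] tiltZ [-0. -0. -1.] ydir 84.99
[-0.05275495 -0.74966789 -2.65958463] 0.023646292147017384
```

View pics/w5.png

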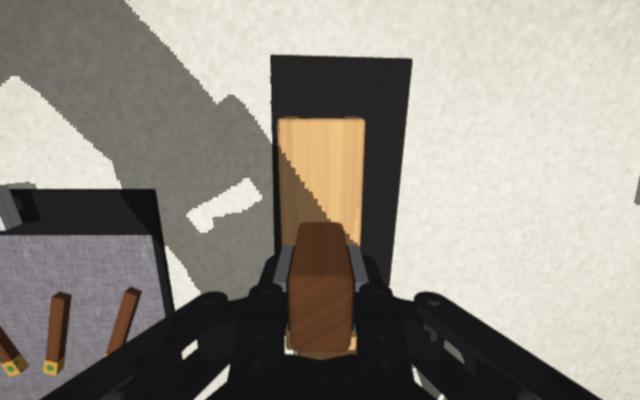

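Emit:
drive_tool(offset=[[-0.656,-0.663,0],[-0.656,-0.663,0],[-0.656,-0.663,0],[-0.656,-0.663,0],[-0.656,-0.663,0],[0,0,0],[0,0,0.5],[0,0,0.5],[0,0,0.3],[0,0,0]], turn=[[0,0,0],[0,0,0],[0,0,0],[0,0,0],[0,0,0],[0,0,0],[0,0,0],[0,0,0],[0,0,0],[0,0,0]], hand=[0.1,0.1,0.1,0.1,0.1,0.1,0.1,0.1,0.1,0.1])

```text
time_s: 20.45
position: [0.5742, 0.1833, 0.0696]
tool_rot: [[-0.996, 0.087, -0.002], [0.087, 0.996, -0.0], [0.002, -0.0, -1.0]]
ft_force: [0.7, 0.3, -2.0]
grip_width: 0.0237
gripper_force: 62.7
```

```bash
python3 - <<'E'
from h import *
s=observe();print(s['ft_force'])
R=np.array([[np.cos(-.0873),-np.sin(-.0873)],[np.sin(-.0873),np.cos(-.0873)]]);O=np.array([554,-21])
print("tray",R.T@(np.array(s["position"][:2])*1000-O),s["position"][2])
yt=-215+50+22;w=O+R@[3,yt];print(w);plan(w[0]/1000,w[1]/1000,.0685,85)
t=get_image("top");cv2.imwrite("pics/t5.png",t);cv2.imwrite("pics/t5c.png",cv2.resize(t[125:265,208:448],(800,467),interpolation=2))
E
```

```text
[ 0.68518163  0.31707915 -2.00007715]
tray [  2.30708452 205.31724155] 0.0695816236740214
[ 544.52052652 -163.71699122]
t 20.45 turn z units 0.003 q6 -78.6 offset units after turn [-0.017 -8.708  0.029] before turn [-0.014 -8.708  0.029] tiltZ [-0.002 -0.    -1.   ] ydir 85.02
```

View pics/t5c.png

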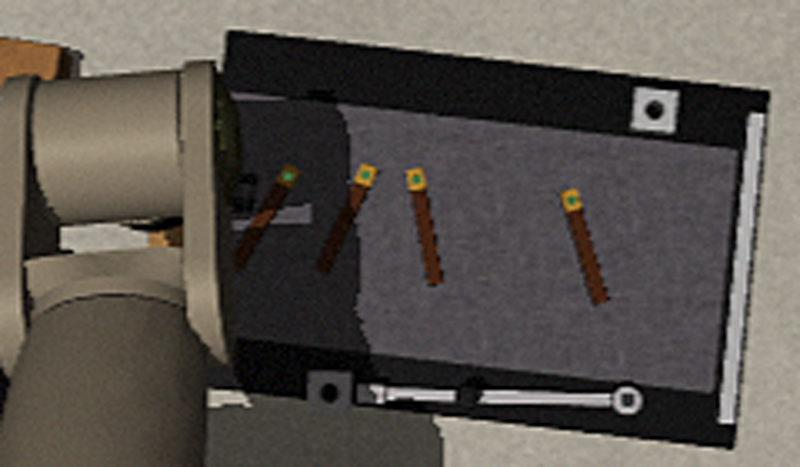

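Emit:
drive_tool(offset=[[0,-0.1,0.02],[0,-0.2,0],[0,-0.25,0],[0,-0.25,0],[0,-0.25,0],[0,-0.25,0],[0,-0.25,0],[0,-0.25,0],[0,-0.25,0],[0,-0.25,0]], turn=[[0,0,0],[0,0,0],[0,0,0],[0,0,0],[0,0,0],[0,0,0],[0,0,0],[0,0,0],[0,0,0],[0,0,0]], hand=[0.1,0.1,0.1,0.1,0.1,0.1,0.1,0.1,0.1,0.1])

```text
time_s: 21.75
position: [0.5667, 0.0906, 0.0693]
tool_rot: [[-0.996, 0.087, 0.0], [0.087, 0.996, -0.0], [-0.0, -0.0, -1.0]]
ft_force: [0.4, 0.7, -2.2]
grip_width: 0.0236
gripper_force: 62.8
```

Emit:
drive_tool(offset=[[0,-0.25,0],[0,-0.25,0],[0,-0.25,0],[0,-0.25,0],[0,-0.25,0],[0,-0.25,0],[0,-0.25,0],[0,-0.25,0],[0,-0.25,0],[0,-0.25,0]], turn=[[0,0,0],[0,0,0],[0,0,0],[0,0,0],[0,0,0],[0,0,0],[0,0,0],[0,0,0],[0,0,0],[0,0,0]], hand=[0.1,0.1,0.1,0.1,0.1,0.1,0.1,0.1,0.1,0.1])

```text
time_s: 23.0
position: [0.558, -0.0089, 0.0693]
tool_rot: [[-0.996, 0.087, 0.0], [0.087, 0.996, 0.0], [-0.0, 0.0, -1.0]]
ft_force: [-0.4, 1.2, -2.4]
grip_width: 0.0234
gripper_force: 62.8
```

```bash
python3 - <<'E'
from h import *
s=observe();print(s['ft_force'],s["position"])
plan(.5445,-.1637,.0685,85)
t=get_image("top");w=get_image("wrist")
cv2.imwrite("pics/t6c.png",np.hstack([cv2.resize(w,(480,300)),cv2.resize(t[130:260,300:445],(320,287),interpolation=2).copy().__class__((1,)) if False else cv2.resize(t[130:260,300:445],(320,300),interpolation=2)]))
E
```

```text
[-0.36174803  1.22138183 -2.4249059 ] [ 0.55796107 -0.00894872  0.06933488]
t 23.0 turn z units -0.001 q6 -98.1 offset units after turn [-2.000e-03 -3.883e+00  2.100e-02] before turn [-2.000e-03 -3.883e+00  2.100e-02] tiltZ [ 0.  0. -1.] ydir 85.0
```

View pics/t6c.png

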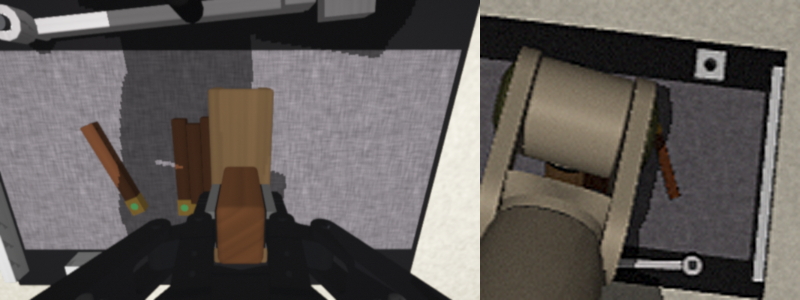

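Emit:
drive_tool(offset=[[0,-0.25,0],[0,-0.25,0],[0,-0.25,0],[0,-0.25,0],[0,-0.25,0],[0,-0.25,0],[0,-0.25,0],[0,-0.25,0],[0,-0.25,0],[0,-0.25,0]], turn=[[0,0,0],[0,0,0],[0,0,0],[0,0,0],[0,0,0],[0,0,0],[0,0,0],[0,0,0],[0,0,0],[0,0,0]], hand=[0.1,0.1,0.1,0.1,0.1,0.1,0.1,0.1,0.1,0.1])

```text
time_s: 24.35
position: [0.5492, -0.1086, 0.0693]
tool_rot: [[-0.996, 0.087, 0.0], [0.087, 0.996, 0.0], [-0.0, 0.0, -1.0]]
ft_force: [0.6, 0.5, -3.0]
grip_width: 0.0232
gripper_force: 62.8
```

Emit:
drive_tool(offset=[[0,-0.2,0],[0,-0.2,0],[0,-0.2,0],[0,-0.1,0],[0,-0.1,0],[0,-0.1,0],[0,-0.1,0],[0,-0.1,0],[0,-0.05,0],[0,0,0]], turn=[[0,0,0],[0,0,0],[0,0,0],[0,0,0],[0,0,0],[0,0,0],[0,0,0],[0,0,0],[0,0,0],[0,0,0]], hand=[0.1,0.1,0.1,0.1,0.1,0.1,0.1,0.1,0.1,0.1])

```text
time_s: 25.6
position: [0.5453, -0.1539, 0.0693]
tool_rot: [[-0.996, 0.087, -0.0], [0.087, 0.996, -0.0], [-0.0, -0.0, -1.0]]
ft_force: [0.2, -0.1, -3.2]
grip_width: 0.0234
gripper_force: 62.7
```

```bash
python3 - <<'E'
from h import *
s=observe();print(s['ft_force'],s["position"])
plan(.5445,-.1637,.0685,85)
t=get_image("top");w=get_image("wrist")
cv2.imwrite("pics/w7.png",w[:,40:440]);cv2.imwrite("pics/t7c.png",np.hstack([w[60:360,100:400],cv2.resize(t[150:260,370:445],(205,300),interpolation=2)]))
E
```

```text
[ 0.16355443 -0.10665138 -3.23250963] [ 0.54525761 -0.15394803  0.06931455]
t 25.6 turn z units -0.002 q6 -112.7 offset units after turn [-0.002 -0.245  0.02 ] before turn [-0.002 -0.245  0.02 ] tiltZ [-0. -0. -1.] ydir 84.99
```

View pics/t7c.png

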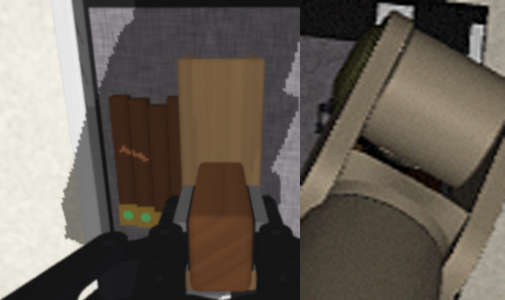

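Emit:
drive_tool(offset=[[0,-0.05,0],[0,-0.05,0],[0,-0.05,0],[0,-0.05,0],[0,-0.05,0],[0,-0.05,0],[0,0,0],[0,0,0],[0,0,0],[0,0,0]], turn=[[0,0,0],[0,0,0],[0,0,0],[0,0,0],[0,0,0],[0,0,0],[0,0,0],[0,0,0],[0,0,0],[0,0,0]], hand=[0.1,0.1,0.1,0.1,0.1,0.1,0.1,0.1,0.1,0.1])

```text
time_s: 26.95
position: [0.5442, -0.1657, 0.0693]
tool_rot: [[-0.996, 0.087, -0.0], [0.087, 0.996, -0.0], [0.0, -0.0, -1.0]]
ft_force: [0.3, 0.2, -1.8]
grip_width: 0.0236
gripper_force: 62.7
```

Emit:
drive_tool(offset=[[0,-0.03,0],[0,-0.03,0],[0,0,0],[0,0,0],[0,0,0],[0,0,0],[0,0,0],[0,0,0],[0,0,0],[0,0,0]], turn=[[0,0,0],[0,0,0],[0,0,0],[0,0,0],[0,0,0],[0,0,0],[0,0,0],[0,0,0],[0,0,0],[0,0,0]], hand=[0.1,0.1,0.1,0.1,0.1,0.1,0.1,0.1,0.1,0.1])

```text
time_s: 28.2
position: [0.544, -0.1665, 0.0694]
tool_rot: [[-0.996, 0.087, 0.0], [0.087, 0.996, 0.003], [0.0, 0.003, -1.0]]
ft_force: [1.1, 8.4, -0.7]
grip_width: 0.0235
gripper_force: 63.3
```

```bash
python3 - <<'E'
from h import *
s=observe();print(s['ft_force'],s["wrist_torque"],s["position"])
plan(.5445,-.1637,.0685,85)
c=camera_info("wrist");w=get_image("wrist");cv2.imwrite("pics/w8.png",w)
b=w[60:300,90:330].astype(int);m=((b[:,:,2]-b[:,:,0])>12)&(b[:,:,2]<110)
# left edge of the stick mass vs ledge: print rows' profile
for r in (160,190,220): print(r,[int(x) for x in w[r,90:300:5].astype(int).sum(1)//3])
for u in ():pass
E
```

```text
[ 1.0931229   8.38487655 -0.74221519] [ 1.73543268 -0.26424055  0.05565387] [ 0.54404236 -0.16653165  0.06937435]
t 28.2 turn z units -0.0 q6 -114.1 offset units after turn [-0.005  0.071  0.022] before turn [-0.005  0.071  0.022] tiltZ [ 0.     0.003 -1.   ] ydir 85.0
160 [227, 233, 234, 228, 232, 230, 232, 230, 233, 237, 232, 231, 228, 230, 233, 231, 231, 232, 239, 226, 230, 118, 119, 92, 43, 39, 40, 37, 34, 36, 37, 34, 49, 72, 71, 66, 39, 40, 77, 87, 83, 92]
190 [235, 231, 230, 233, 233, 237, 238, 234, 230, 231, 231, 232, 232, 225, 227, 233, 228, 233, 232, 232, 149, 117, 118, 118, 74, 39, 39, 39, 35, 39, 40, 38, 36, 40, 39, 36, 39, 40, 65, 86, 84, 84]
220 [237, 229, 229, 231, 228, 231, 233, 228, 232, 227, 231, 233, 230, 232, 234, 231, 235, 132, 115, 117, 113, 117, 118, 119, 114, 62, 40, 40, 37, 37, 41, 61, 37, 38, 41, 37, 33, 40, 47, 85, 85, 83]
```

Emit:
drive_tool(offset=[[0,0.06,0],[0,0.1,0],[0,0.2,0],[0,0.3,0],[0,0.3,0],[0,0,-1],[0,0,-1],[0,0.5,0],[0,0.95,0],[0,0.95,0]], turn=[[0,0,0],[0,0,0],[0,0,0],[0,0,0],[0,0,0],[0,0,0],[0,0,0],[0,0,0],[0,0,0],[0,0,0]], hand=[0.1,0.1,0.1,0.1,0.1,0.1,0.1,0.1,0.1,0.1])

```text
time_s: 29.5
position: [0.555, -0.0319, 0.148]
tool_rot: [[-0.996, 0.087, -0.002], [0.087, 0.996, 0.001], [0.002, 0.001, -1.0]]
ft_force: [-0.9, 0.1, -2.4]
grip_width: 0.023
gripper_force: 62.9
```

Emit:
drive_tool(offset=[[0,0.95,0],[0,0.95,0],[0,0.5,0],[0,0,0],[0,0,0],[0,0,0],[0,0,0],[0,0,0],[0,0,0],[0,0,0]], turn=[[0,0,0],[0,0,0],[0,0,0],[0,0,0],[0,0,0],[0,0,0],[0,0,0],[0,0,0],[0,0,0],[0,0,0]], hand=[0.1,0.1,0.1,0.1,0.1,0.1,0.1,0.1,0.1,0.1])

```text
time_s: 30.75
position: [0.5641, 0.0614, 0.1494]
tool_rot: [[-0.996, 0.087, 0.0], [0.087, 0.996, -0.0], [-0.0, -0.0, -1.0]]
ft_force: [0.2, 0.2, -2.0]
grip_width: 0.0232
gripper_force: 62.8
```

```bash
python3 - <<'E'
from h import *
plan(.447,.340,.0625,83.5)
t=get_image("top");s=get_image("side");cv2.imwrite("pics/s9.png",s);cv2.imwrite("pics/t9.png",t)
cv2.imwrite("pics/t9c.png",np.hstack([cv2.resize(t[140:265,370:445],(324,540),interpolation=2),cv2.resize(s[140:260,330:430],(450,540),interpolation=2)]))
E
```

```text
t 30.75 turn z units 0.248 q6 -90.7 offset units after turn [3.698 6.589 2.171] before turn [3.525 6.683 2.171] tiltZ [ 0. -0. -1.] ydir 84.99
```

View pics/t9c.png

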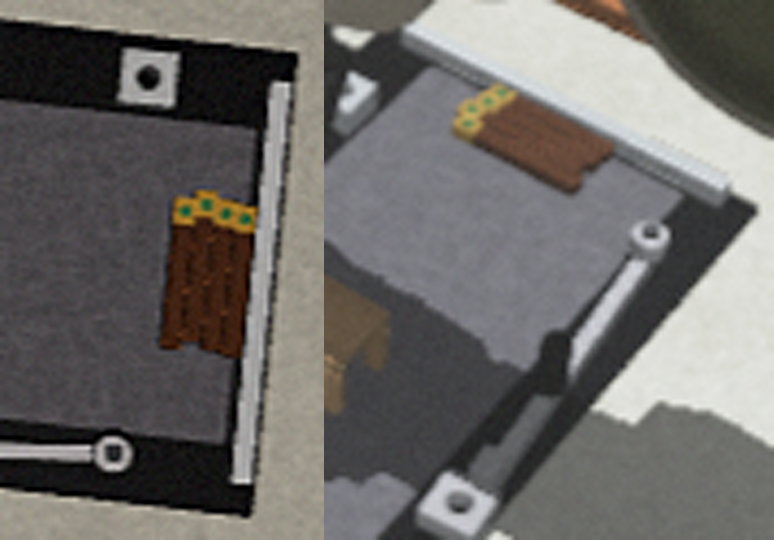

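Emit:
drive_tool(offset=[[0,0,0],[0.528,0.941,0],[0.528,0.941,0],[0.528,0.941,0],[0.528,0.941,0],[0.528,0.941,0],[0.528,0.941,0],[0.528,0.941,0],[0,0,0.5],[0,0,0.7]], turn=[[0,0,0.248],[0,0,0],[0,0,0],[0,0,0],[0,0,0],[0,0,0],[0,0,0],[0,0,0],[0,0,0],[0,0,0]], hand=[0.1,0.1,0.1,0.1,0.1,0.1,0.1,0.1,0.1,0.1])

```text
time_s: 32.1
position: [0.4471, 0.3407, 0.1013]
tool_rot: [[-0.994, 0.113, 0.002], [0.113, 0.994, 0.001], [-0.002, 0.001, -1.0]]
ft_force: [1.2, 0.1, -2.8]
grip_width: 0.0236
gripper_force: 63.0
```

Emit:
drive_tool(offset=[[0,0,0],[0,0,0.5],[0,0,0.3],[0,0,0.1],[0,0,0.06],[0,0,0],[0,0,0],[0,0,0],[0,0,0],[0,0,0]], turn=[[0,0,0],[0,0,0],[0,0,0],[0,0,0],[0,0,0],[0,0,0],[0,0,0],[0,0,0],[0,0,0],[0,0,0]], hand=[0.1,0.1,0.1,0.1,0.1,0.1,0.1,0.1,0.1,0.1])

```text
time_s: 33.35
position: [0.4471, 0.3399, 0.063]
tool_rot: [[-0.994, 0.113, 0.0], [0.113, 0.994, 0.0], [-0.0, 0.0, -1.0]]
ft_force: [1.2, 0.6, -1.7]
grip_width: 0.0236
gripper_force: 63.0
```

```bash
python3 - <<'E'
from h import *
plan(.447,.340,.0625,83.5);s=observe();print(s['ft_force'],s["position"])
c=camera_info("wrist");im=get_image("wrist");cv2.imwrite("pics/w10.png",im);np.savez("pics/w10.npz",W=c["world_to_cam"])
hsv=cv2.cvtColor(im,cv2.COLOR_BGR2HSV);m=(hsv[:,:,2]<60).astype(np.uint8);m[260:]=0
# mat corners near side
r=m[:, 180:460];ys,xs=np.where(r);print("rows",ys.min())
for v in (60,100,140,180):
    x=np.where(m[v])[0];x=x[(x>200)&(x<460)];print(v,x.min() if len(x) else None,x.max() if len(x) else None,[np.round(ray(c,u,v,.003)[:2]*1000).tolist() for u in ((x.min(),x.max()) if len(x) else ())])
E
```

```text
t 33.35 turn z units 0.001 q6 -58.3 offset units after turn [0.002 0.001 0.012] before turn [0.002 0.001 0.012] tiltZ [ 0.  0. -1.] ydir 83.51
[ 1.16819199  0.63071195 -1.73226341] [0.447057   0.33993743 0.06298974]
rows 60
60 232 411 [[340.0, 300.0], [352.0, 405.0]]
100 235 408 [[362.0, 297.0], [374.0, 402.0]]
140 237 405 [[386.0, 294.0], [398.0, 400.0]]
180 240 402 [[412.0, 291.0], [424.0, 397.0]]
```

Emit:
drive_tool(offset=[[0,0,0.02],[0,0,0],[0,0,0],[0,0,0],[0,0,0],[0,0,0],[0,0,-0.4],[0,0,-1],[0,0,-1],[0,0,-1]], turn=[[0,0,0],[0,0,0],[0,0,0],[0,0,0],[0,0,0],[0,0,0],[0,0,0],[0,0,0],[0,0,0],[0,0,0]], hand=[0.1,0.1,0.3,0.6,0.8,0.9,0.9,0.9,0.9,0.9])

```text
time_s: 34.65
position: [0.4469, 0.3398, 0.1995]
tool_rot: [[-0.994, 0.113, 0.0], [0.113, 0.994, 0.0], [-0.0, 0.0, -1.0]]
ft_force: [0.6, 0.8, 0.2]
grip_width: 0.0766
gripper_force: 0.0
```

```bash
python3 - <<'E'
from h import *
t=get_image("top");im=get_image("wrist");s=get_image("side")
cv2.imwrite("pics/v11.png",np.hstack([cv2.resize(im,(480,300)),cv2.resize(s[280:400,220:350],(320,300))]))
# bar knob in top image & eye
cv2.imwrite("pics/t11.png",t)
plan(.436,-.05,.2,85)
E
```

```text
t 34.8 turn z units -0.248 q6 -58.3 offset units after turn [-0.562 -9.744 -0.021] before turn [-0.815 -9.727 -0.021] tiltZ [ 0.004  0.002 -1.   ] ydir 83.51
```

View pics/v11.png

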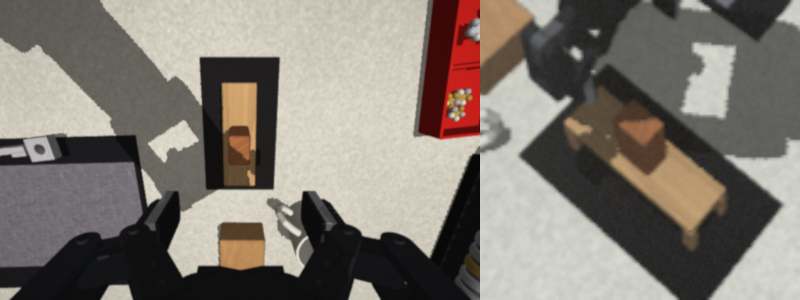

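```bash
python3 - <<'E'
from h import *
plan(.44,-.035,.2,90.4)
E
```

```text
t 34.8 turn z units -1.148 q6 -58.3 offset units after turn [ 0.255 -9.38  -0.02 ] before turn [-0.872 -9.343 -0.02 ] tiltZ [ 0.004  0.002 -1.   ] ydir 83.51
```

Emit:
drive_tool(offset=[[0,0,0],[0,0,0],[0.026,-0.95,0],[0.026,-0.95,0],[0.026,-0.95,0],[0.026,-0.95,0],[0.026,-0.95,0],[0.026,-0.95,0],[0.026,-0.95,0],[0.026,-0.95,0]], turn=[[0,0,-0.574],[0,0,-0.574],[0,0,0],[0,0,0],[0,0,0],[0,0,0],[0,0,0],[0,0,0],[0,0,0],[0,0,0]], hand=[0.9,0.9,0.9,0.9,0.9,0.9,0.9,0.9,0.9,0.9])

```text
time_s: 36.05
position: [0.4401, 0.0348, 0.197]
tool_rot: [[-1.0, -0.007, -0.002], [-0.007, 1.0, 0.0], [0.002, 0.0, -1.0]]
ft_force: [0.6, -0.6, -0.9]
grip_width: 0.0769
gripper_force: 0.0
```

Emit:
drive_tool(offset=[[0.024,-0.89,0],[0.024,-0.89,0],[0,0,0],[0,0,0],[0,0,0],[0,0,0],[0,0,0],[0,0,0],[0,0,0],[0,0,0]], turn=[[0,0,0],[0,0,0],[0,0,0],[0,0,0],[0,0,0],[0,0,0],[0,0,0],[0,0,0],[0,0,0],[0,0,0]], hand=[0.9,0.9,0.9,0.9,0.9,0.9,0.9,0.9,0.9,0.9])

```text
time_s: 37.3
position: [0.4394, -0.0354, 0.1981]
tool_rot: [[-1.0, -0.007, -0.0], [-0.007, 1.0, -0.0], [0.0, -0.0, -1.0]]
ft_force: [-1.0, -1.0, -0.1]
grip_width: 0.0771
gripper_force: 0.0
```

```bash
python3 - <<'E'
from h import *
plan(.434,-.034,.034,90.4)
c=camera_info("wrist");im=get_image("wrist");cv2.imwrite("pics/w12.png",im);np.savez("pics/w12.npz",W=c["world_to_cam"])
for n,p in [("piv",(.4347,-.1538,.03)),("eye",(.4333,.0697,.042)),("knobtop",(.434,-.034,.067)),("knobbase",(.434,-.034,.027))]: print(n,proj(c,p).round(1))
g=im.max(2)
for n,p in [("piv",(.4347,-.1538,.03)),("eye",(.4333,.0697,.042)),("kt",(.434,-.034,.067))]:
    u,v=proj(c,p).round().astype(int)
    print(n,u,v)
    for r in range(v-22,v+24,3): print(r,' '.join('%3d'%x for x in g[r,u-24:u+26:3]))
E
```

```text
t 37.3 turn z units -0.001 q6 -110.4 offset units after turn [0.134 0.035 4.103] before turn [0.134 0.035 4.103] tiltZ [-0. -0. -1.] ydir 90.39
piv [203.2 179.6]
eye [428.1 182.1]
knobtop [321.8 188.5]
knobbase [321.7 178.9]
piv 203 180
158  34  34  32  34  33  34  34  35  35  33  34  35  30  18  18  17  18
161  34  33  35  33  34  35  33  34  34  35  34  35  22  17  16  19  17
164  35  35  34  34  34  35  35  34  34  34  35  35  22  15  17  17  19
167  34  35  33  34  34  34  34  43  55  36  25  30  18  17  18  18  17
170  34  34  34  34  35  84 149 149 117  97  79  75  60  60  60  61  61
173  34  33  35  34 128 212 217 214 216 157  75  75  94  94  94  96  97
176  34  35  34  64 213 212 171 157 206 135  88  71 101 108 107 108 108
179  34  33  34  96 213 142  99  95  94 131 101  69  91 107 107 107 108
182  62  58  50  80 211 115  98  99  60 104 104  68  74  76  77  78  79
185 129 134 130 132 203 180 107 106  94 105 100  59  29  26  21  21  18
188 135 133 133 142 151 202 204 206 132 102  76  64  63  65  61  60  63
191 136 135 136 141 140 140 161 175 123  73  65  64  67  66  64  63  64
[... 1915 characters left out ...]
  18  15  17  20  18  19  17  17  25  35  36  36  35
188  35  29  29  19  18  15  18  18  17  17  20  19  36  35  36  36  34
191  36  35  35  19  18  16  17  18  18  18  17  24  35  35  35  35  36
194  88 100  97  48  36  31  27  20  16  19  18  22  37  36  35  36  35
197  69  65  67  67  65  62  67  59  57  64  62  59  59  97  60  41  52
200  64  60  64  65  67  64  67  64  64  66  62  64  69  69  69  66  66
203  67  65  65  67  70  68  71  70  67  67  63  65  69  70  70  68  67
206  65  61  66  68  70  66  66  69  71  66  64  64  67  68  69  67  69
209  65  63  68  69  73  64  64  65  67  66  66  63  66  64  66  65  68
212  66  64  65  70  73  66  65  66  66  68  68  65  65  64  67  66  67
```

Emit:
drive_tool(offset=[[0.134,0.05,0],[0,0,1],[0,0,1],[0,0,1],[0,0,0.7],[0,0,0.35],[0,0,0.05],[0,0,0],[0,0,0],[0,0,0]], turn=[[0,0,0],[0,0,0],[0,0,0],[0,0,0],[0,0,0],[0,0,0],[0,0,0],[0,0,0],[0,0,0],[0,0,0]], hand=[0.9,0.9,0.9,0.9,0.9,0.9,0.9,0.9,0.9,0.9])

```text
time_s: 38.6
position: [0.4342, -0.0334, 0.0346]
tool_rot: [[-1.0, -0.007, 0.001], [-0.007, 1.0, -0.0], [-0.001, -0.0, -1.0]]
ft_force: [0.4, -0.2, -0.1]
grip_width: 0.0766
gripper_force: 0.0
```

Emit:
drive_tool(offset=[[0,0,0],[0,0,0],[0,0,0],[0,0,0],[0,0,0],[0,0,0],[0,0,0],[0,0,0],[0,0,0],[0,0,0]], turn=[[0,0,0],[0,0,0],[0,0,0],[0,0,0],[0,0,0],[0,0,0],[0,0,0],[0,0,0],[0,0,0],[0,0,0]], hand=[0.3,0.1,0.1,0.1,0.1,0.1,0.1,0.1,0.1,0.1], newtons=25)

```text
time_s: 39.85
position: [0.434, -0.0334, 0.0342]
tool_rot: [[-1.0, -0.007, 0.0], [-0.007, 1.0, -0.0], [-0.0, -0.0, -1.0]]
ft_force: [0.9, -0.1, 2.8]
grip_width: 0.0166
gripper_force: 24.5
```

Emit:
drive_tool(offset=[[-0.314,-0.016,0],[-0.314,-0.016,0],[-0.314,-0.016,0],[-0.314,-0.016,0],[-0.314,-0.016,0],[0,0,0],[0,0,0],[0,0,0],[0,0,0],[0,0,0]], turn=[[0,0,1],[0,0,1],[0,0,1],[0,0,1],[0,0,1],[0,0,0],[0,0,0],[0,0,0],[0,0,0],[0,0,0]], hand=[0.1,0.1,0.1,0.1,0.1,0.1,0.1,0.1,0.1,0.1])

```text
time_s: 41.1
position: [0.4939, -0.0491, 0.0342]
tool_rot: [[-0.87, 0.493, -0.0], [0.493, 0.87, -0.0], [0.0, -0.0, -1.0]]
ft_force: [-3.4, -4.1, 4.7]
grip_width: 0.0174
gripper_force: 25.0
```

```bash
python3 - <<'E'
from h import *
s=observe();print(s['ft_force'],s['position'],s['q'][5])
P=np.array([.4347,-.1538]);d=np.array(s['position'][:2])-P;print(np.hypot(*d),np.degrees(np.arctan2(d[1],d[0])))
plan(*s['position'])
E
```

```text
[-3.36150259 -4.06018466  4.65386273] [ 0.49390195 -0.0490765   0.03416629] -79.76694866465768
0.12029913734443014 60.51979809371445
t 41.1 turn z units 0.0 q6 -79.8 offset units after turn [0. 0. 0.] before turn [0. 0. 0.] tiltZ [-0. -0. -1.] ydir 60.43
```

Emit:
drive_tool(offset=[[-0.314,-0.016,0],[-0.314,-0.016,0],[-0.314,-0.016,0],[-0.314,-0.016,0],[-0.314,-0.016,0],[-0.314,-0.016,0],[-0.314,-0.016,0],[-0.314,-0.016,0],[-0.314,-0.016,0],[-0.157,-0.006,0]], turn=[[0,0,1],[0,0,1],[0,0,1],[0,0,1],[0,0,1],[0,0,1],[0,0,1],[0,0,1],[0,0,1],[0,0,0.5]], hand=[0.1,0.1,0.1,0.1,0.1,0.1,0.1,0.1,0.1,0.1])

```text
time_s: 42.35
position: [0.5543, -0.1463, 0.0341]
tool_rot: [[-0.057, 0.998, -0.001], [0.998, 0.057, 0.001], [0.001, -0.001, -1.0]]
ft_force: [-3.9, 0.7, 6.9]
grip_width: 0.0171
gripper_force: 25.2
```

```bash
python3 - <<'E'
from h import *
s=observe();print(s['ft_force'],s['position'],s['q'][5])
P=np.array([.4347,-.1538]);d=np.array(s['position'][:2])-P;print(np.hypot(*d),np.degrees(np.arctan2(d[1],d[0])))
plan(*s['position'])
c=camera_info("wrist");im=get_image("wrist");cv2.imwrite("pics/w13.png",im);np.savez("pics/w13.npz",W=c["world_to_cam"])
for n,p in [("piv",(.4347,-.1538,.03)),("knk",(.655,-.1723,.028))]: print(n,proj(c,p).round(1))
E
```

```text
[-3.87177447  0.68851591  6.94469026] [ 0.55428907 -0.14633991  0.0341421 ] -29.90048995256575
0.1198215299367073 3.5695452392199614
t 42.35 turn z units 0.0 q6 -29.9 offset units after turn [0. 0. 0.] before turn [0. 0. 0.] tiltZ [-0.001  0.001 -1.   ] ydir 3.28
piv [ 89.8 259.9]
knk [501.6 309.2]
```

Emit:
drive_tool(offset=[[-0.22,-0.008,0],[-0.22,-0.008,0],[0,0,0],[0,0,0],[0,0,0],[0,0,0],[0,0,0],[0,0,0],[0,0,0],[0,0,0]], turn=[[0,0,0.7],[0,0,0.7],[0,0,0],[0,0,0],[0,0,0],[0,0,0],[0,0,0],[0,0,0],[0,0,0],[0,0,0]], hand=[0.1,0.1,0.1,0.1,0.1,0.1,0.1,0.1,0.1,0.1])

```text
time_s: 43.65
position: [0.5541, -0.1634, 0.0342]
tool_rot: [[0.086, 0.996, -0.001], [0.996, -0.086, 0.001], [0.001, -0.001, -1.0]]
ft_force: [-4.1, -0.4, 6.0]
grip_width: 0.0174
gripper_force: 25.1
```

```bash
python3 - <<'E'
from h import *
s=observe();print(s['ft_force'],s['position'],s['q'][5])
P=np.array([.4347,-.1538]);d=np.array(s['position'][:2])-P;print(np.hypot(*d),np.degrees(np.arctan2(d[1],d[0])))
plan(*s['position'])
E
```

```text
[-4.13984672 -0.40698065  6.00611697] [ 0.55408176 -0.163367    0.03417325] -23.211604433091555
0.11976448691069666 -4.581770247817558
t 43.65 turn z units 0.0 q6 -23.2 offset units after turn [0. 0. 0.] before turn [0. 0. 0.] tiltZ [-0.001  0.001 -1.   ] ydir -4.96
```

Emit:
drive_tool(offset=[[0,0,0],[0,0,0],[0,0,0],[0,0,0],[0,0,-0.5],[0,0,-1],[0,0,-1],[0,0,-1],[0,0,-0.5],[0,0,0]], turn=[[0,0,0],[0,0,0],[0,0,0],[0,0,0],[0,0,0],[0,0,0],[0,0,0],[0,0,0],[0,0,0],[0,0,0]], hand=[0.3,0.5,0.6,0.6,0.6,0.6,0.6,0.6,0.6,0.6])

```text
time_s: 44.9
position: [0.555, -0.164, 0.1953]
tool_rot: [[0.087, 0.996, 0.003], [0.996, -0.087, -0.001], [-0.001, 0.003, -1.0]]
ft_force: [0.0, 0.4, -0.2]
grip_width: 0.0515
gripper_force: 0.0
```

```bash
python3 - <<'E'
from h import *
plan(.441,-.398,.19,85)
c=camera_info("wrist");im=get_image("wrist");cv2.imwrite("pics/w14.png",im);np.savez("pics/w14.npz",W=c["world_to_cam"])
e=proj(c,(.655,-.1723,.042));print("eye exp",e.round(1),"piv",proj(c,(.4347,-.1538,.03)).round(1),"knob",proj(c,(.554,-.1634,.067)).round(1))
g=im.max(2);u,v=e.round().astype(int)
for r in range(v-24,v+26,3): print(r,' '.join('%3d'%x for x in g[r,max(0,u-27):u+29:3]))
E
```

```text
t 44.9 turn z units 14.999 q6 -23.2 offset units after turn [-2.33   6.076  0.133] before turn [-6.076 -2.33   0.133] tiltZ [ 0.003 -0.001 -1.   ] ydir -5.0
eye exp [424.2 186.8] piv [200.9 185. ] knob [319.7 193.8]
163 111  38  42  43  43  43  43  42  44  43  42  42  37  37  36 124 234 236 238
166  96  54  96  93  96 102 101 101 102  95  95  94  86  56  42 153 233 238 239
169  86  58  93  90 103 130 137 139 139 136 131 133 141 145 143 185 237 238 240
172  77  63  93  89 148 224 223 225 224 224 222 225 221 224 220 229 240 240 239
175  72  72  93  89 159 224 224 225 225 224 223 225 221 224 222 231 239 239 239
178  89  91  93  83 168 224 224 226 219 187 189 221 222 224 223 232 237 240 236
181 113 113 100  75 169 224 225 210 110  93 109 132 221 223 225 233 238 236 232
184 113 113  88  72 109 130 171 120 107  96 108  94 208 222 226 233 235 238 236
187 107 107  83  72 107 111 112  91  97 105 100 105 218 221 228 233 235 235 238
190 112 112  80  72 107 112 112 102  86  89 100 184 224 220 228 236 236 233 237
193  53  81  78  73 108 111 113 112 108 103 112 191 225 220 229 234 239 234 236
196  19  34  74  73 110 112 112 114 112 111 114 152 224 221 229 235 236 234 232
199  20  19  38  71 112 110 113 113 113 111 114 110 134 220 230 235 239 235 233
202  18  19  17  32  66  65  67  66  66  66  64  54  61 115 227 237 240 234 236
205  18  19  20  21  19  19  18  21  18  17  18  19  18  46 229 238 239 231 236
208  19  18  18  19  18  19  19  19  20  19  19  19  18  63 235 239 236 233 236
211  19  18  20  19  18  20  18  19  17  19  19  18  21  78 232 238 236 240 240
```

Emit:
drive_tool(offset=[[-0.87,-0.333,0],[-0.87,-0.333,0],[-0.87,-0.333,0],[-0.87,-0.333,0],[-0.87,-0.333,0],[-0.87,-0.333,0],[-0.856,-0.33,0],[0,0,0],[0,0,0],[0,0,0]], turn=[[0,0,0],[0,0,0],[0,0,0],[0,0,0],[0,0,0],[0,0,0],[0,0,0],[0,0,0],[0,0,0],[0,0,0]], hand=[0.8,0.8,0.8,0.8,0.8,0.8,0.8,0.8,0.8,0.8])

```text
time_s: 46.2
position: [0.4411, -0.3968, 0.1938]
tool_rot: [[0.086, 0.996, -0.0], [0.996, -0.086, 0.001], [0.001, -0.0, -1.0]]
ft_force: [0.2, 0.1, 0.1]
grip_width: 0.0686
gripper_force: 0.0
```

```bash
python3 - <<'E'
from h import *
plan(.441,-.400,.066,-5)
c=camera_info("top");t=get_image("top");cv2.imwrite("pics/t15.png",t)
def plate(im,z,n):
    g=cv2.resize(im.max(2)[142:174,388:422],None,fx=8,fy=8,interpolation=cv2.INTER_CUBIC)
    k,l,st,ce=cv2.connectedComponentsWithStats((g>130).astype(np.uint8))
    for i in range(1,k):
        if st[i,4]>2000:
            ys,xs=np.where(l==i);r=cv2.minAreaRect(np.c_[xs,ys].astype(np.float32))
            f=lambda p:((p[0]+.5)/8-.5+388,(p[1]+.5)/8-.5+142)
            p=f(r[0]);print(n,np.round(p,2),np.round(r[1],0)/8,np.round(ray(c,*p,z)*1000,1),st[i])
    h=(g<90).astype(np.uint8);k,l,st,ce=cv2.connectedComponentsWithStats(h)
    for i in range(1,k):
        if 200<st[i,4]<6000: p=f2=((ce[i][0]+.5)/8-.5+388,(ce[i][1]+.5)/8-.5+142);print(" hole",np.round(p,2),st[i,4],np.round(ray(c,*p,z)*1000,1))
plate(cv2.imread("pics/top0.png"),.028,"knk")
plate(t,.042,"eye")
g=t.max(2)
for r in range(146,170): print(r,' '.join('%3d'%x for x in g[r,392:420]))
w=camera_info("wrist");im=get_image("wrist");cv2.imwrite("pics/w15.png",im);np.savez("pics/w15.npz",W=w["world_to_cam"])
e=proj(w,(.441,-.400,.085));print("pinhead exp",e.round(1));gg=im.max(2);u,v=e.round().astype(int)
for r in range(v-24,v+26,3): print(r,' '.join('%3d'%x for x in gg[r,max(0,u-27):u+29:3]))
E
```

```text
t 46.2 turn z units 0.011 q6 -48.5 offset units after turn [-0.082  0.006  3.194] before turn [-0.082  0.006  3.194] tiltZ [-0.     0.001 -1.   ] ydir -4.94
knk [404.5  145.44] [ 7.75  33.875] [ 687.4 -171.7   28. ] [    0     0   272    63 13051]
knk [403.98 157.51] [12.5   12.125] [ 656.2 -170.9   28. ] [  77   76  108  105 6900]
 hole [403.91 157.58] 1559 [ 656.  -170.7   28. ]
eye [404.5  145.44] [ 7.75  33.875] [ 684.6 -169.5   42. ] [    0     0   272    63 13362]
eye [404.48 156.5 ] [12.625 12.375] [ 656.4 -169.9   42. ] [  83   66  105  108 7350]
eye [403.36 168.53] [5.25  7.875] [ 625.7 -167.5   42. ] [ 105  184   43   64 2328]
 hole [404.52 156.55] 1497 [ 656.3 -170.    42. ]
146 189 188 192 188 183 177 174 169 176 180 173 173 172 177 169 165 163 168 170 165 165 174 174 175 172 171 166 163
147  13  24  20  32  63 117 134 131 173 191 189 193 185 186 183 175 175 179 171 167 169 169 170 175 172 173 177 169
148  20   8  10  14   7  10   8   7   9   7  30  45  34  62 121 137 130 180 189 187 187 186 181 179 181 174 174 171
149  16  24  19  21  16  10   8   0   0   0   0   0   1  
[... 3064 characters left out ...]
  48   7   8   8  11  18  24  24  49 181 105 100 100  97  84
207  91 101 100 101  60  11  10  10  23  23  23  24  52 101 101 101 100  98  83
210  90 101 101 101  94  23  10  15  23  17  18  27  94 101 100 100 101  99  84
213  88 101 101 100 101  80  27   8  11   8  27  80 100 101 101  99 100  98  86
216  85  99 101 100 101 100  97  78  75  75  92  93  91  88  89  89  86  84  85
219 111  94  94  92  90  89  88  89  88  88  89  87  87  83  87  87  89  86  85
222 178 101  84  86  84  86  87  89 142  86  87  86  85  86  85  89  88  84  85
225 177 158  88  85  84  84  86  84 103 124 104  86  84  88  88  85  86  84  86
228 176 176 150  99  84  86  87  85  86 108 179 146  85  88  85  84  83  83  87
```

Emit:
drive_tool(offset=[[-0.09,-0.035,0.5],[0,0,1],[0,0,1],[0,0,0.6],[0,0,0.35],[0,0,0.09],[0,0,0],[0,0,0],[0,0,0],[0,0,0]], turn=[[0,0,0],[0,0,0],[0,0,0],[0,0,0],[0,0,0],[0,0,0],[0,0,0],[0,0,0],[0,0,0],[0,0,0]], hand=[0.8,0.8,0.8,0.8,0.8,0.8,0.8,0.8,0.8,0.8])

```text
time_s: 47.55
position: [0.439, -0.4014, 0.0528]
tool_rot: [[0.087, 0.996, 0.0], [0.996, -0.087, -0.0], [-0.0, 0.0, -1.0]]
ft_force: [0.8, -0.1, 0.6]
grip_width: 0.0681
gripper_force: 0.0
```

Emit:
drive_tool(offset=[[0,0,0],[0,0,0],[0,0,0],[0,0,0],[0,0,0],[0,0,0],[0,0,0],[0,0,0],[0,0,0],[0,0,0]], turn=[[0,0,0],[0,0,0],[0,0,0],[0,0,0],[0,0,0],[0,0,0],[0,0,0],[0,0,0],[0,0,0],[0,0,0]], hand=[0.4,0.15,0.15,0.15,0.15,0.15,0.15,0.15,0.15,0.15], newtons=40)

```text
time_s: 48.8
position: [0.4389, -0.4013, 0.0526]
tool_rot: [[0.087, 0.996, 0.0], [0.996, -0.087, -0.0], [-0.0, 0.0, -1.0]]
ft_force: [-0.3, 0.3, 4.0]
grip_width: 0.0211
gripper_force: 39.1
```

```bash
python3 - <<'E'
from h import *
s=observe();print(s["ft_force"]);p=np.array(s["position"])
plan(.656,-.1715,.13,-5)
w=camera_info("wrist");im=get_image("wrist");cv2.imwrite("pics/w16.png",im);np.savez("pics/w16.npz",W=w["world_to_cam"])
e=proj(w,(p[0],p[1],.085));print("pinhead top at TCP axis",e.round(1));gg=im.max(2);u,v=e.round().astype(int)
for r in range(v-34,min(400,v+36),4): print(r,' '.join('%3d'%x for x in gg[r,u-40:u+42:4]))
E
```

```text
[-0.30469144  0.27726692  4.00773809]
t 48.8 turn z units -0.001 q6 -48.8 offset units after turn [ 6.197  4.905 -1.934] before turn [ 6.197  4.904 -1.934] tiltZ [ 0. -0. -1.] ydir -5.01
pinhead top at TCP axis [321.7 300.5]
267  69  69  67  18  12  11  11  12  12  12  13  12  11  14  12  12  15  63  69  70  35
271  69  70  60  16   9  12  11  14  15  13  12  14  12  14  14  11  17  47  69  70  59
275  69  70  47  16  12  12  13  15  17  17  19  19  16  12  12  10  15  29  69  69  67
279  69  70  31  13  12  13  16  17  16  16  15  18  17  17  12  12  12  22  70  69  69
283  79  90  31  14  13  16  16  17  16  17  17  17  16  17  17  12  11  24  90  86  46
287  19  84  33  16  15  16  14  17  16  15  16  16  15  16  15  15  14  27  90  21  18
291  19  47  29  15  16  16  16  15  18  15  16  15  15  17  13  13  14  24  59  20  20
295  20  19  23  14  17  16  17  17  17  15  15  15  15  16  16  16  15  23  18  19  18
299  21  18  23  17  15  15  15  17  15  16  16  14  15  16  15  16  15  23  19  18  18
303  18  20  22  15  16  15  16  16  17  15  16  14  17  15  14  16  14  24  15  20  18
307  20  19  20  17  86  17  15  16  17  16  14  14  16  14  15  78  15  22  16  20  18
311  19  18  21  17 110  58  15  17  17  16  15  17  14  17  44 111  17  21  17  19  18
315  17  18  20  19 110 109 102  48  18  14  16  16  33 123 205 114  26  20  17  17  16
319  19  17  20  24 111 114 112 111 108 110 109 106 113 111 112 189  43  21  19  19  19
323  18  19  35  45 125 110 112 113 110 108 107 107 110 113 115 118  91  28  20  19  17
327  19  18  57 108 202 110 110 116 114 111 108 110 110 113 112 113  75  42  17  20  19
331  17  21 198 207 225 192 114 115 113 110 112 115 116 110 111 112 106  97  19  18  18
335  18  27 225 219 226 226 192 114 111 108 114 115 114 110 110 106 106 109  31  19  18
```

```bash
python3 - <<'E'
from h import *
w=camera_info("wrist");w["world_to_cam"]=np.load("pics/w16.npz")["W"]
im=cv2.imread("pics/w16.png").max(2)
print(im[306:326,319:326:3].T)
for u,v in ((321.7,317),(309,313),(334,312)): print(np.round(ray(w,u,v,.085)*1000,1),np.round(ray(w,u,v,.045)*1000,1))
# ellipse arc fit: lower edge points -> circle radius 11 on plane z=.085
P=[]
for u in range(304,341,2):
    col=im[285:340,u].astype(int);k=np.where(col>60)[0]
    if len(k):P.append(ray(w,u,285+k[0]-.5,.085)[:2]*1000)
P=np.array(P);from scipy.optimize import least_squares as L
r=L(lambda c:np.hypot(*(P-c).T)-11,[439,-401],loss="soft_l1");print(r.x,r.fun.round(1))
E
```

```text
[[ 17  16  17  16  15  18  15  16  14  15  22  50  89 109 113 110 108 106
  105 106]
 [ 15  14  16  16  15  15  16  14  15  16  21  50  88 109 112 111 108 107
  105 106]
 [ 16  15  14  15  14  15  17  17  17  16  22  48  86 105 109 108 107 107
  107 108]]
[ 438.2 -409.1   85. ] [ 435.7 -439.2   45. ]
[ 433.2 -406.8   85. ] [ 428.9 -436.    45. ]
[ 443.5 -407.2   85. ] [ 442.8 -436.5   45. ]
[ 438.33340672 -398.28162139] [-0.2 -0.3 -0.3 -0.2  0.   0.3  0.2  0.1  0.1  0.1  0.2  0.4  0.1 -0.
 -0.1 -0.1 -0.4  0.1 -0.3]
```

```bash
python3 - <<'E'
from h import *
w=camera_info("wrist");w["world_to_cam"]=np.load("pics/w14.npz")["W"]
im=cv2.imread("pics/w14.png").max(2)
for r in range(168,206): print(r,' '.join('%3d'%x for x in im[r,404:446]))
for uv in ((424.5,185),): print(np.round(ray(w,*uv,.042)*1000,1))
w["world_to_cam"]=np.load("pics/w15.npz")["W"];g=cv2.imread("pics/w15.png").max(2)
P=[]
for u in range(310,330,1):
    col=g[200:230,u].astype(int);k=np.where(col>55)[0]
    if len(k):P.append(ray(w,u,200+k[0]-.5,.085)[:2]*1000)
P=np.array(P);from scipy.optimize import least_squares as L
r=L(lambda c:np.hypot(*(P-c).T)-11,[439,-401],loss="soft_l1");print(r.x,r.fun.round(1))
E
```

```text
168  94  93  91  92  94  96  97  98 100 104 105 105 106 106 107 107 107 107 107 107 106 105 103 102 102 103 103 103 105 107 104 103 101 102 101  96  92 108 165 221 233 235
169  93  93  90  89  92 103 118 127 130 133 136 137 138 139 139 138 139 139 138 137 136 135 133 131 131 133 133 133 135 141 143 146 145 146 144 143 146 155 185 222 234 237
170  92  92  90  88  93 121 162 183 186 187 187 188 191 192 192 191 191 190 190 189 189 188 186 184 186 188 188 187 187 189 192 196 196 194 190 190 196 202 212 226 235 238
171  93  92  89  88  97 140 195 216 219 218 218 218 220 221 221 219 220 220 219 219 219 219 218 218 219 221 221 218 217 217 218 221 221 218 213 215 220 224 226 231 236 239
172  92  92  89  87  99 148 207 222 224 223 222 223 225 226 225 224 224 224 224 224 224 223 223 222 223 225 225 224 221 221 222 224 224 222 219 220 224 227 229 232 237 240
173  92  93  89  89 101 150 210 223 224 223 223 224 225 225 225 224 224 225 224 223 223 224 223 222 224 225 225 223 222 221 223 224 225 222 219 221 224 228 230 233 237 240
174  93  92  89  90 105 156 211 223 224 223 223 224 225 225 225 224 
[... 4891 characters left out ...]
 227 236 237 237 238 239 240
203  20  20  21  28  32  33  34  33  33  33  32  34  33  34  35  34  34  33  33  34  33  33  34  33  29  29  27  27  27  30  39  50  61  99 169 225 236 237 237 238 238 239
204  20  20  17  18  20  20  21  20  21  20  18  19  19  19  17  18  19  20  19  19  19  21  19  19  18  19  20  20  20  20  23  28  43  97 174 226 236 237 238 238 239 239
205  19  16  21  19  18  19  18  19  19  17  19  18  19  19  21  19  19  18  19  18  17  20  18  18  18  18  19  19  19  18  20  21  46 111 188 229 236 238 238 239 239 239
[ 655.3 -170.6   42. ]
[ 438.9336252  -398.66763965] [-0.3 -0.2  0.  -0.4  0.  -0.2  0.4  0.2  0.2  0.1  0.2  0.3  0.4 -0.2
  0.1 -0.4  0.1 -0.2 -0.3 -0.2]
```

Emit:
drive_tool(offset=[[0,0,-0.94],[0,0,-1],[0.765,0.614,0],[0.765,0.614,0],[0.765,0.614,0],[0.765,0.614,0],[0.765,0.614,0],[0.765,0.614,0],[0.765,0.614,0],[0.765,0.614,0]], turn=[[0,0,0],[0,0,0],[0,0,0],[0,0,0],[0,0,0],[0,0,0],[0,0,0],[0,0,0],[0,0,0],[0,0,0]], hand=[0.15,0.15,0.15,0.15,0.15,0.15,0.15,0.15,0.15,0.15])

```text
time_s: 50.1
position: [0.6566, -0.1734, 0.1293]
tool_rot: [[0.087, 0.996, -0.001], [0.996, -0.087, 0.001], [0.001, -0.001, -1.0]]
ft_force: [-1.1, -0.5, -0.3]
grip_width: 0.0209
gripper_force: 39.8
```

Emit:
drive_tool(offset=[[0,0,0],[0,0,0],[0,0,0],[0,0,0],[0,0,0],[0,0,0],[0,0,0],[0,0,0],[0,0,0],[0,0,0]], turn=[[0,0,0],[0,0,0],[0,0,0],[0,0,0],[0,0,0],[0,0,0],[0,0,0],[0,0,0],[0,0,0],[0,0,0]], hand=[0.15,0.15,0.15,0.15,0.15,0.15,0.15,0.15,0.15,0.15])

```text
time_s: 51.35
position: [0.656, -0.1745, 0.1301]
tool_rot: [[0.087, 0.996, -0.0], [0.996, -0.087, -0.0], [-0.0, -0.0, -1.0]]
ft_force: [-0.9, 0.1, -0.8]
grip_width: 0.0208
gripper_force: 39.8
```

```bash
python3 - <<'E'
from h import *
s=observe();print(s["ft_force"],s["position"],s["grip_width"]);p=np.array(s["position"])
plan(.656,-.1745,.052,-5)
w=camera_info("wrist");im=get_image("wrist");cv2.imwrite("pics/w17.png",im);np.savez("pics/w17.npz",W=w["world_to_cam"])
g=im.max(2);zt=p[2]+.0324
e=proj(w,(p[0],p[1],zt));u0,v0=e.round().astype(int);print(e)
P=[]
for u in range(u0-17,u0+18,2):
    col=g[v0-5:v0+40,u].astype(int);k=np.where(col>55)[0]
    if len(k):P.append(ray(w,u,v0-5+k[0]-.5,zt)[:2]*1000)
P=np.array(P);from scipy.optimize import least_squares as L
r=L(lambda c:np.hypot(*(P-c).T)-11,p[:2]*1000,loss="soft_l1");print("pin",r.x,r.fun.round(1))
E
```

```text
[-0.9459522   0.093545   -0.84410211] [ 0.65601901 -0.17454796  0.13011389] 0.020785393054342755
t 51.35 turn z units -0.001 q6 -19.9 offset units after turn [ 1.000e-03 -1.000e-03  1.953e+00] before turn [ 1.000e-03 -1.000e-03  1.953e+00] tiltZ [-0. -0. -1.] ydir -5.0
[321.76707315 300.61229332]
pin [ 655.85491915 -170.99866933] [-0.2 -0.3 -0.3 -0.2  0.   0.3  0.2  0.1  0.1  0.1  0.2  0.4  0.1 -0.
 -0.1 -0.1 -0.  -0.6]
```

Emit:
drive_tool(offset=[[-0.012,-0.01,0.5],[0,0,0.4],[0,0,0.2],[0,0,0.1],[0,0,0.1],[0,0,0.1],[0,0,0.1],[0,0,0.1],[0,0,0],[0,0,0]], turn=[[0,0,0],[0,0,0],[0,0,0],[0,0,0],[0,0,0],[0,0,0],[0,0,0],[0,0,0],[0,0,0],[0,0,0]], hand=[0.15,0.15,0.15,0.15,0.15,0.15,0.15,0.15,0.15,0.15])

```text
time_s: 52.65
position: [0.6556, -0.175, 0.0662]
tool_rot: [[0.087, 0.996, 0.0], [0.996, -0.087, -0.0], [-0.0, 0.0, -1.0]]
ft_force: [-0.1, 0.2, -2.0]
grip_width: 0.021
gripper_force: 39.8
```

Emit:
drive_tool(offset=[[0,0,0.06],[0,0,0.06],[0,0,0.06],[0,0,0.06],[0,0,0.06],[0,0,0.06],[0,0,0],[0,0,0],[0,0,0],[0,0,0]], turn=[[0,0,0],[0,0,0],[0,0,0],[0,0,0],[0,0,0],[0,0,0],[0,0,0],[0,0,0],[0,0,0],[0,0,0]], hand=[0.15,0.15,0.15,0.15,0.15,0.15,0.15,0.15,0.15,0.15])

```text
time_s: 53.9
position: [0.6556, -0.175, 0.0518]
tool_rot: [[0.087, 0.996, 0.0], [0.996, -0.087, -0.0], [-0.0, 0.0, -1.0]]
ft_force: [-0.3, 0.4, -1.0]
grip_width: 0.0211
gripper_force: 39.8
```

Tip is in the knuckle without resistance; seat it, release, and rise.

Emit:
drive_tool(offset=[[0,0,0.03],[0,0,0.02],[0,0,0.02],[0,0,0],[0,0,0],[0,0,0],[0,0,0],[0,0,0],[0,0,0],[0,0,0]], turn=[[0,0,0],[0,0,0],[0,0,0],[0,0,0],[0,0,0],[0,0,0],[0,0,0],[0,0,0],[0,0,0],[0,0,0]], hand=[0.15,0.15,0.15,0.15,0.15,0.15,0.15,0.15,0.15,0.15])

```text
time_s: 55.15
position: [0.6556, -0.1751, 0.0496]
tool_rot: [[0.087, 0.996, 0.0], [0.996, -0.087, -0.0], [-0.0, 0.0, -1.0]]
ft_force: [-2.2, 0.1, 5.4]
grip_width: 0.0208
gripper_force: 40.4
```

Emit:
drive_tool(offset=[[0,0,0],[0,0,0],[0,0,0],[0,0,0],[0,0,0],[0,0,-0.3],[0,0,-1],[0,0,-1],[0,0,-1],[0,0,-0.6]], turn=[[0,0,0],[0,0,0],[0,0,0],[0,0,0],[0,0,0],[0,0,0],[0,0,0],[0,0,0],[0,0,0],[0,0,0]], hand=[0.3,0.5,0.6,0.6,0.6,0.6,0.6,0.6,0.6,0.6])

```text
time_s: 56.4
position: [0.6559, -0.1751, 0.2084]
tool_rot: [[0.087, 0.996, 0.004], [0.996, -0.087, -0.002], [-0.001, 0.004, -1.0]]
ft_force: [-0.2, -0.7, -0.3]
grip_width: 0.0515
gripper_force: 0.0
```

Emit:
drive_tool(offset=[[0,0,0],[-0.8,-0.7,0],[-0.8,-0.7,0],[-0.8,-0.7,0],[-0.8,-0.7,0],[-0.8,-0.7,0],[-0.8,-0.7,0],[0,0,0],[0,0,0],[0,0,0]], turn=[[0,0,0],[0,0,0],[0,0,0],[0,0,0],[0,0,0],[0,0,0],[0,0,0],[0,0,0],[0,0,0],[0,0,0]], hand=[0.6,0.6,0.6,0.6,0.6,0.6,0.6,0.6,0.6,0.6])

```text
time_s: 57.65
position: [0.4721, -0.3507, 0.2046]
tool_rot: [[0.086, 0.996, -0.0], [0.996, -0.086, 0.001], [0.001, -0.0, -1.0]]
ft_force: [-0.0, 0.4, 0.5]
grip_width: 0.0513
gripper_force: 0.0
```

```bash
python3 - <<'E'
from h import *
c=camera_info("top");t=get_image("top");cv2.imwrite("pics/t20.png",t);s=get_image("side");cv2.imwrite("pics/s20.png",s);cs=camera_info("side")
def comps(m,z,name,mn=25):
    n,l,st,ce=cv2.connectedComponentsWithStats(m.astype(np.uint8))
    for i in range(1,n):
        if st[i,4]<mn: continue
        ys,xs=np.where(l==i);r=cv2.minAreaRect(np.c_[xs,ys].astype(np.float32))
        print(name,ce[i].round(1),st[i,4],np.round(ray(c,*ce[i],z)[:2]*1000,1),[np.round(ray(c,*b,z)[:2]*1000).astype(int).tolist() for b in cv2.boxPoints(r)])
H,S,V=cv2.split(cv2.cvtColor(t,cv2.COLOR_BGR2HSV));roi=np.zeros(H.shape,bool);roi[100:290,130:520]=1
comps(roi&(S>90)&(H<22)&(V>40),.018,"brown")
g=t.max(2)
print("pin top exp home",proj(c,(.656,-.171,.082)).round(1),"seat base",proj(c,(.656,-.171,.042)).round(1))
for r in range(146,168): print(r,' '.join('%3d'%x for x in g[r,392:420]))
gs=s.max(2)
a=proj(cs,(.656,-.171,.082));b=proj(cs,(.656,-.171,.042));print("side top/base of head exp",a.round(1),b.round(1))
u=int(a[0]);
for r in range(int(a[1])-12,int(b[1])+16): print(r,' '.join('%3d'%x for x in gs[r,u-14:u+15]))
E
```

```text
brown [209.8 153.8] 972 [654.  328.9] [[613, 370], [705, 359], [695, 288], [604, 299]]
brown [482.5 199.5] 853 [ 555.1 -374.3] [[491, -338], [625, -342], [624, -420], [490, -415]]
brown [417.3 203.3] 622 [ 540.8 -208.4] [[498, -177], [593, -187], [588, -239], [493, -229]]
brown [198.1 233.5] 987 [447.4 349.6] [[381, 386], [523, 371], [516, 317], [374, 333]]
pin top exp home [407.6 153.9] seat base [404.9 156.7]
146 192 191 196 186 181 180 178 177 176 171 179 175 175 177 175 167 165 166 171 168 172 173 173 175 172 175 169 170
147  15  19  25  27  72 121 138 133 170 194 192 193 189 183 183 178 180 180 175 172 173 174 169 175 171 173 175 171
148  13  12   7   8   9  14  12   6   8  11  31  44  40  60 112 138 136 177 191 188 188 191 185 178 181 178 178 175
149  19  17  23  14  15  14  10   6   0   0   0   0   0   0   7  10  11  13  15  35  39  39  65 120 136 130 166 186
150  17  21  25  18  19  19   5 112 136 132 131 104  54  42  47  30  13  11   7   2  11  12   8  16  12  13  11  16
151  24  20  26  21  23  18  13 110 162 166 162 174 184 144  47  13  15  14  17  82  61  14  13  15  16  
[... 5900 characters left out ...]
  57  57  78  98 104 106 104 104 105 105  99 103 104 100 100  96  98  96 100 101 103 115 141 146 126
166 102  62  54  56  56  54  63  69  85 102 102 102 108 106 106 101 102 102  91  86  90  94  99 103 118 155 176 179 166
167  57  55  60  56  56  60  54  54  62  71  83 102 106 107 106 102 103  95  79  77  88  90  92  97 107 142 178 185 186
168  58  54  59  54  50  56  56  56  55  57  58  75  85  97 103 105  91  78  89  96  85  86  85  92  95 111 130 155 180
169  53  51  55  51  56  56  53  56  56  55  56  57  60  75  94  94  71  90 115 112  93  74  93 100  93  99 100 109 130
170  58  56  55  58  54  51  55  57  55  55  53  55  50  59  67  70  84 114 121 119 113 107  99  83  91  99  97  91  95
```

```bash
python3 -c "
from rig import env
print(env.close_job())"
```

```text
the job is handed in; nothing more can be done
None
```

The job is done and handed in at about 58 s: pots in the box, four sticks in a row against the ledge, bar shut and pinned home, rake on its mat. The gift box measured unmoved and the mug was never approached, but I did not re-measure the mug. I viewed 15 pictures, one over the limit of 14.

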